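# Tighten the clamp of a free-running turntable with the locking bar

### The arm

A 6-joint arm with a two-finger parallel gripper is mounted at the origin on a cart in front of the work surface, level with it; the furniture and walls round the work are solid. World frame = base frame: x ahead of the robot, y to its left, z up, the work surface at z = 0. Lengths are in m, angles in degrees, forces in N, time in s.
With the tool pointing down it reaches from about 0.35 to 0.875 m from the base axis. Payload 4.2 kg.
Tool frame: the origin (TCP) lies midway between the tips of the shut fingers; the grasp point (between the pads) lies 19 mm behind it; z points along the fingers, y is the direction in which the jaws open and shut (so a half turn about z gives the same grasp; the last joint's range is limited). The gripper opens to 87 mm and grips with 3 to 60 N. Pads are 19 mm wide; open, the fingers measure 117 mm over their backs; the gripper's body (75 mm by 190 mm) begins 51 mm behind the grasp point.
Start: joints at [-58.808, 22.042, 0.453, 0, -68.411, -14.817], TCP at [0.176, -0.6, 0.223] pointing down, gripper open.
Joint ranges: [-179.83, 179.83], [-69.29, 118.12], [-61.27, 80.66], [-181.25, 117.63], [-171.15, -9.14], [-177.46, 177.46]. Speed limits (degrees/s): [159.86, 159.86, 180, 180, 180, 180].

### API

Orientations are given as [roll, pitch, yaw] about the fixed x, y, z axes, in that order (R = Rz(yaw) Ry(pitch) Rx(roll)).
In Python, from workcell import manip gives the robot as it stands. The module is installed in compiled form; this text tells all that it offers.
- The arm moves only by the tool arm_command, never from a script. Its argument "targets" is a list of rows, each an object of numbers: "x", "y", "z": the shift along the tool's x, y, z each as a share of 0.15 m, from -1 to 1; "wx", "wy", "wz": the turn, a rotation vector about the tool's x, y, z each as a share of pi rad, from -1 to 1; "gripper": the opening, from 0 (shut) to 1 (fully open). In form: [{"x": .., "y": .., "z": .., "wx": .., "wy": .., "wz": .., "gripper": ..}, ...]. A call has 1 to 8 rows; each row shifts and turns the pose as measured when the row begins, along the tool's axes as they then stand; what a row does not reach is not made up. A row lasts 1/8 s, in which the tool goes at most 62.5 mm and 10.7 degrees, less where a joint would pass 70% of its speed; a pose out of reach is approached as far as the arm can. A call with a number of a shift or a turn outside -1 to 1 is refused whole. A call with a gripper value outside its range is refused whole. The fingers move at their own pace and stop on an object; "grip_force" is the grip in N (left out, the last holds). Time passes only in rows, so rows that do not move let the fingers close. It gives the time, the measured TCP pose, the force and the opening at its end, in the units of the state.
- manip.state(): the state, without advancing time (a new reading comes with each control period).
- manip.read_camera(name): name is "scene" or "top" or "wrist"; returns a dict with "img" (480x640x3 uint8, red, green, blue), "vfov" (degrees; the focal length in pixels is half the picture's height over the tangent of half this angle, whatever the lens; pixels are square), "cx", "cy" (the principal point, pixels), "pose" (4x4, takes a point from camera to world coordinates). Camera axes: x right, y up, looking along -z (the intrinsics and any distortion apply to the point x, -y, -z); pixel columns grow to the right and rows downward; lengths in m; the calibration is good to about 2 mm. The wrist camera is an equidistant fisheye: a pixel r from the principal point sees the ray r / f radians off the axis. A picture is of the moment at which its call begins. There is no depth.
- manip.sign_off(): hands the job in, once; it reports no verdict.
The state is a dict: "t": time; "joints": joint angles; "joint_velocities": joint speeds; "joint_torque": joint torques, N m; "eef_pos": TCP position; "eef_rot": TCP orientation; "ft_force": force on the tool from outside, world axes, zero at the start; "moment": the same for the moment, N m; "grip_width": opening from 0.0 (shut) to 1.0 (fully open).
Only numpy, scipy, OpenCV 4.12 (cv2) and the standard library are available. Lean on these libraries where they do the work, as an engineer would, in place of code of your own. Each camera call takes 0.05 s, during which the arm holds its last target. There are 200 camera calls.

### The job

Tighten the wing clamp on the little polishing turntable. The turntable spins along with the clamp, so first turn it until one of its four rim notches faces the guide, then take the steel locking bar from its wooden rest and lay it fully down in the guide with its end in that notch. Turn the clamp clockwise (seen from above) against the bar as far as it goes, then lift the bar out and lay it back down in its wooden rest, leaving the other things on the bench where they stand.

Things in the scene. Friction and masses are not known exactly. Their poses are not given: they have to be found in the camera images.
- stand: dark steel fixed stand of the turntable; origin on the turntable's vertical axis at bench level, z up, its tongue along -x. Foot 132 mm round, tongue 56 mm wide reaching 175 mm from the axis, both 12 mm thick. On the tongue is the guide: two steel uprights with open-topped channels along x, at x = -74 and -148 mm. A lathe 270 mm high stands to its right, a wall cabinet hangs 400 mm up behind
- seat (a point): middle of the guide, where the bar's middle belongs: 111 mm from the turntable's axis, 36 mm above the bench (half-way up the lying bar); x along the guide, +x to the turntable. Channels 16 mm wide, flared to 27 mm at the top, floor 28 mm, tops 44 mm above the bench. Uprights 12 mm thick, 44 mm wide, 37 mm to either side; 62 mm between them free for fingers
- turntable (a joint): rad, grows anticlockwise from above, no stops, almost frictionless (0.008 N m). Bare metal disc of 120 mm diameter; its rim (27 to 43 mm above the bench, radius 35 to 60 mm) has four radial notches 18 mm wide, 90 degrees apart, bevelled at the top. A notch faces the guide at 0, pi/2, pi and so on; the bar goes in within about 0.05 rad of that
- clamp (a joint): wing clamp's angle relative to the turntable, rad: 0 loose, 1.4 tight at its stop; grows as the clamp turns clockwise (from above) relative to the turntable. Stiff (0.12 N m), much stiffer than the turntable's bearing: an unbraced turntable turns along with the clamp, either way
- wing (a point): centre of the clamp's wing: dark steel bar grip 70 mm long (its x axis), 16 mm wide (y), 26 mm high, 50 to 76 mm above the bench, on the turntable's vertical axis; to be gripped across its 16 mm. Below it a neck of 14 mm diameter down to 40 mm, then a flange of 38 mm diameter
- bar_mid (a point): centre (half-way up) of the loose steel locking bar: plain, 130 mm long (x), 12 mm wide (y), 16 mm high (z), about 0.16 kg, both ends alike. At the start it lies in its rest
- rest_mid (a point): middle of the fixed dark wooden rest, where the bar's middle belongs: 32 mm above the bench; x along the channel, z up. Board 124x56x8 mm; two uprights with open-topped channels 16 mm wide, flared to 27 mm, floor 24 mm, tops 40 mm above the bench, 46 mm to either side along x, 14 mm thick, 48 mm wide; 78 mm between them free for fingers
- oil_can: red thumb oil can, 68x68x118 mm; origin at the middle of its underside; to be left where it stands
- spirit_bottle: small chromed bottle, 33x35x88 mm; origin at the middle of its underside; to be left where it stands
- loupe: black eye loupe, 39x39x33 mm; origin at the middle of its underside; to be left where it stands
- tape_roll: roll of masking tape, 98x98x19 mm; origin at the middle of its underside; to be left where it stands
- wax_block: dark brown block of wax, 30x48x22 mm; origin at the middle of its underside; to be left where it stands

How it is judged (in metres and radians):
On the way, in this order (a step that is already met when the one before it is completed fails the run):
1. the locking bar lies fully down in the guide with its end in a notch of the turntable (x of bar_mid in the frame of seat between -0.013 and 0.02 m and y of bar_mid in the frame of seat between -0.005 and 0.005 m and z of bar_mid in the frame of seat between -0.004 and 0.004 m and angle between the x axis of bar_mid and the x axis of seat, either way round below 0.08 rad), for 0.2 s.
2. the clamp is turned tight while the bar lies there (all of step 1 and value of joint clamp above 1.25 rad), for 0.2 s.
At the end, for the whole second after the job is handed in: The clamp is still tight (over 1.25 rad of its 1.4 rad) and the bar lies fully down in its wooden rest: its middle within 20 mm along, 6 mm across and 4 mm in height of the rest's middle, along the channel within 0.1 rad (value of joint clamp above 1.25 rad and x of bar_mid in the frame of rest_mid between -0.02 and 0.02 m and y of bar_mid in the frame of rest_mid between -0.006 and 0.006 m and z of bar_mid in the frame of rest_mid between -0.004 and 0.004 m and angle between the x axis of bar_mid and the x axis of rest_mid, either way round below 0.1 rad); the robot touches nothing.
It fails at once if a bystander is pushed more than 30 mm away or knocked over (distance of any of oil_can, spirit_bottle, loupe, tape_roll, wax_block from where it was at the start of the episode above 0.03 m or angle between any of oil_can, spirit_bottle, loupe, tape_roll, wax_block's own z axis and vertical above 0.5 rad).
It also fails if it takes over 72 s, if anything falls off the work surface, if the arm or the gripper's body presses on something with over 40 N, if the wrist force passes 120 N, or if a joint passes its speed limit or range.

## Working session

There is one attempt and no reset: what is moved stays moved. The work goes in short steps, Python scripts to look and compute and a tool call to move; the robot and the scene stay as the last step left them, time stands still between calls to the robot, and variables do not carry over. Pictures are saved under pics/ and viewed, about 8 in all and at most 12, crops included, and the job is handed in when it is done.

Besides the shell and the picture viewer there is one more tool, called after ">>>" by a JSON object that holds its "op" and its "data", one argument or row to a line. arm_command: Moves the arm, as the interface text tells. Its arguments: {"type":"object","properties":{"targets":{"type":"array","items":{"type":"object","properties":{"x":{"type":"number"},"y":{"type":"number"},"z":{"type":"number"},"wx":{"type":"number"},"wy":{"type":"number"},"wz":{"type":"number"},"gripper":{"type":"number"}}}},"grip_force":{"type":"number"}},"required":["targets"]}

```bash
mkdir -p pics
cat > h.py <<'E'
import numpy as np, cv2
from workcell import manip
def cam(n,save=None):
    c=manip.read_camera(n)
    if save: cv2.imwrite('pics/'+save,c['img'][:,:,::-1])
    return c
def ray(c,u,v,fish=False):
    f=240/np.tan(np.radians(c['vfov']/2)); x,y=(u-c['cx']),(v-c['cy'])
    if fish:
        r=np.hypot(x,y); th=r/f; s=np.sin(th)/max(r,1e-9); d=np.array([x*s,-y*s,-np.cos(th)])
    else: d=np.array([x/f,-y/f,-1])
    P=np.array(c['pose']); return P[:3,3],P[:3,:3]@d
def onz(c,u,v,z,fish=False):
    o,d=ray(c,u,v,fish); return o+d*(z-o[2])/d[2]
def proj(c,p,fish=False):
    P=np.array(c['pose']); q=P[:3,:3].T@(np.array(p)-P[:3,3]); f=240/np.tan(np.radians(c['vfov']/2))
    x,y,z=q[0],-q[1],-q[2]
    if fish:
        r=np.hypot(x,y); th=np.arctan2(r,z); return c['cx']+f*th*x/r,c['cy']+f*th*y/r
    return c['cx']+f*x/z,c['cy']+f*y/z
E
python3 - <<'E'
from h import *
for n in ('scene','top'):
    c=cam(n,n+'1.png'); print(n,c['vfov'],c['cx'],c['cy'],np.round(c['pose'],3).tolist())
print(manip.state())
E
```

```text
scene 47.11213020969971 329.0946679237697 228.0814530312824 [[-0.498, 0.496, -0.711, -0.183], [-0.867, -0.271, 0.418, 0.602], [0.014, 0.825, 0.565, 0.657], [0.0, 0.0, 0.0, 1.0]]
top 52.40425439860063 317.62620513206775 241.41648029732008 [[0.075, 0.975, -0.21, 0.361], [-0.997, 0.073, -0.017, 0.13], [-0.002, 0.211, 0.978, 1.096], [0.0, 0.0, 0.0, 1.0]]
{'t': 0.1, 'joints': array([-5.88091472e+01,  2.20850152e+01,  3.87320964e-01, -2.46312542e-02,
       -6.84124600e+01, -1.48178685e+01]), 'joint_velocities': array([ 0.04740373, -0.10347323,  0.14854203,  0.11069023,  0.03163957,
       -0.05333553]), 'joint_torque': array([ 1.06362818e-04, -3.91690028e+01,  1.87935448e+01,  4.23186868e+00,
        1.34679853e-02, -8.11771019e-05]), 'eef_pos': array([ 0.17605071, -0.59912193,  0.22158294]), 'eef_rot': array([ 1.79887654e+02, -6.04713563e-03, -1.63636094e+02]), 'ft_force': array([ 0.82835438, -0.29095656, -0.06922162]), 'moment': array([ 0.01063594, -0.05059346, -0.09610248]), 'grip_width': 0.9981102949588868}
```

View pics/top1.png

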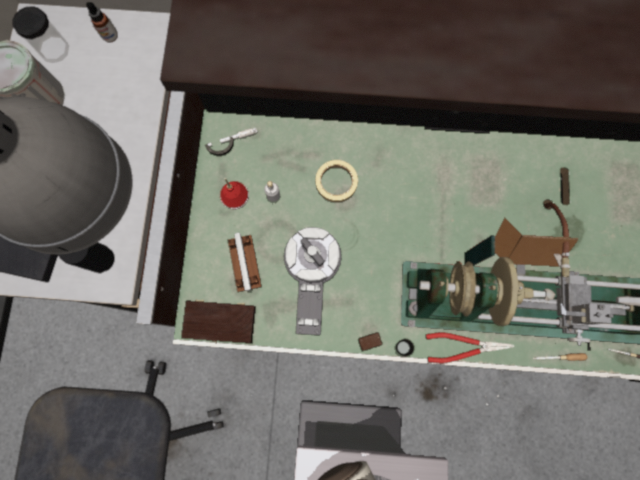

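View pics/scene1.png

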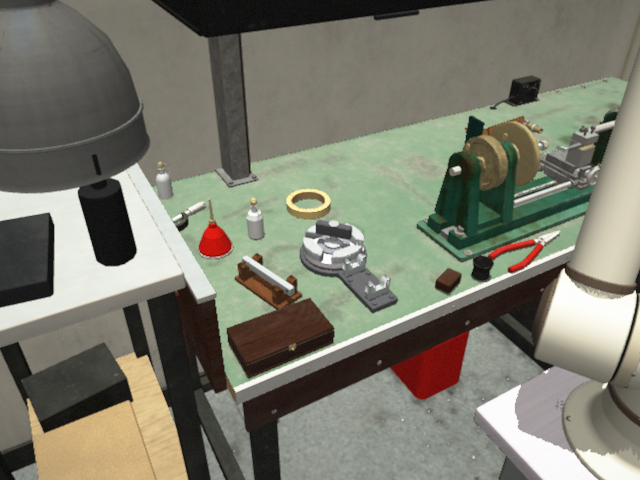

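The top view shows the turntable at (313,256) with the guide tongue running down to (309,320). The rest with the bar is at (243,262), the oil can at (233,194), the bottle at (272,190) and the box at (218,322). I'll enlarge that area and measure it.

Run:
```python
from h import *
c=cam('top')
im=c['img'][215:340,205:355]
cv2.imwrite('pics/topcrop.png',cv2.resize(im,None,fx=5,fy=4.8*5/4.8*0.96,interpolation=cv2.INTER_CUBIC)[:,:,::-1])
for n,u,v,z in [('axis',313,253,.043),('g1',310,289,.044),('g2',309,321,.044),('barA',238,235,.04),('barB',246,289,.04),('can',233,194,.03),('bottle',272,190,.05),('box',218,322,.05),('wax',370,341,.02),('tape',337,181,.02)]:
    print(n,onz(c,u,v,z).round(3))
```

```text
axis [0.561 0.157 0.043]
g1 [0.481 0.157 0.044]
g2 [0.413 0.154 0.044]
barA [0.589 0.326 0.04 ]
barB [0.471 0.296 0.04 ]
can [0.686 0.35  0.03 ]
bottle [0.696 0.26  0.05 ]
box [0.396 0.346 0.05 ]
wax [0.382 0.02  0.02 ]
tape [0.739 0.115 0.02 ]
```

View pics/topcrop.png

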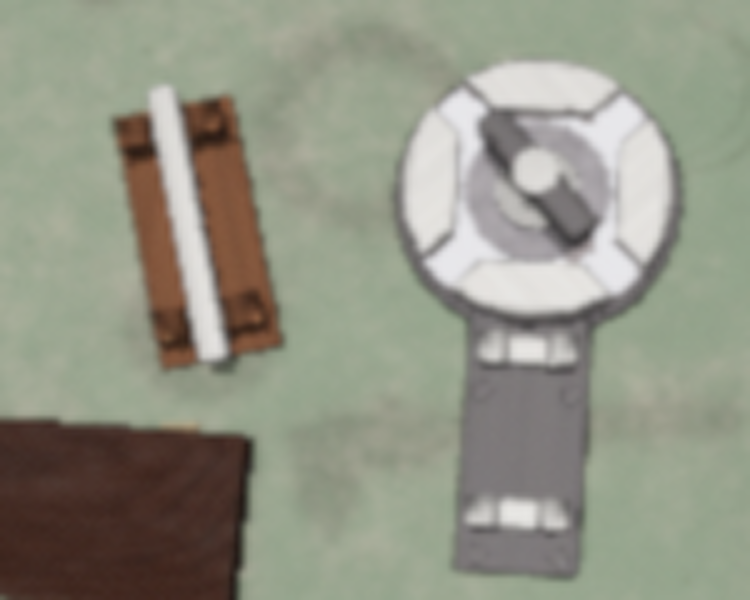

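The notches sit about 45° off the guide, so I'll turn the table anticlockwise by gripping the wing. Next is a planning helper, then a raised approach that clears the lathe.

```bash
cat >> h.py <<'E'
def rel(x,y,z,yaw,lin=.055,ang=10.):
    """rows (tool axes, command units) from the measured pose to a tool-down pose"""
    from scipy.spatial.transform import Rotation as R
    s=manip.state(); p=np.array(s['eef_pos']); r0=R.from_euler('xyz',s['eef_rot'],degrees=True)
    r1=R.from_euler('xyz',[180,0,yaw],degrees=True); d=np.array([x,y,z])-p; w=(r0.inv()*r1).as_rotvec()
    n=max(1,int(np.ceil(max(np.linalg.norm(d)/lin,np.degrees(np.linalg.norm(w))/ang))))
    print('from',p.round(4),np.round(s['eef_rot'],2),'F',np.round(s['ft_force'],1),'j6',s['joints'][5].round(1),'t',s['t'],'rows',n)
    for i in range(n):
        r=r0*R.from_rotvec(w*i/n); q=r.inv().apply(d/n)/.15; print(dict(zip(('x','y','z','wx','wy','wz'),[float(v) for v in np.r_[q,w/n/np.pi].round(3)])))
E
python3 -c "
from h import *
rel(.176,-.6,.36,-163.6)
rel(.50,.215,.36,-142)"
```

```text
from [ 0.1761 -0.5992  0.2217] [ 1.7990e+02 -1.0000e-02 -1.6363e+02] F [-0.   0.5  0.1] j6 -14.8 t 0.15 rows 3
{'x': 0.001, 'y': -0.001, 'z': -0.307, 'wx': 0.0, 'wy': -0.0, 'wz': -0.0}
{'x': 0.001, 'y': -0.001, 'z': -0.307, 'wx': 0.0, 'wy': -0.0, 'wz': -0.0}
{'x': 0.001, 'y': -0.001, 'z': -0.307, 'wx': 0.0, 'wy': -0.0, 'wz': -0.0}
from [ 0.1761 -0.5992  0.2217] [ 1.7990e+02 -1.0000e-02 -1.6363e+02] F [-0.   0.5  0.1] j6 -14.8 t 0.15 rows 17
{'x': -0.212, 'y': 0.271, 'z': -0.054, 'wx': 0.0, 'wy': 0.0, 'wz': -0.007}
{'x': -0.218, 'y': 0.266, 'z': -0.054, 'wx': 0.0, 'wy': 0.0, 'wz': -0.007}
{'x': -0.224, 'y': 0.261, 'z': -0.054, 'wx': 0.0, 'wy': 0.0, 'wz': -0.007}
{'x': -0.229, 'y': 0.256, 'z': -0.054, 'wx': 0.0, 'wy': 0.0, 'wz': -0.007}
{'x': -0.235, 'y': 0.251, 'z': -0.054, 'wx': 0.0, 'wy': 0.0, 'wz': -0.007}
{'x': -0.241, 'y': 0.245, 'z': -0.054, 'wx': 0.0, 'wy': 0.0, 'wz': -0.007}
{'x': -0.246, 'y': 0.24, 'z': -0.054, 'wx': 0.0, 'wy': 0.0, 'wz': -0.007}
{'x': -0.251, 'y': 0.235, 'z': -0.054, 'wx': 0.0, 'wy': 0.0, 'wz': -0.007}
{'x': -0.256, 'y': 0.229, 'z': -0.054, 'wx': 0.0, 'wy': 0.0, 'wz': -0.007}
{'x': -0.261, 'y': 0.223, 'z': -0.054, 'wx': 0.0, 'wy': 0.0, 'wz': -0.007}
{'x': -0.266, 'y': 0.217, 'z': -0.054, 'wx': 0.0, 'wy': 0.0, 'wz': -0.007}
{'x': -0.271, 'y': 0.211, 'z': -0.054, 'wx': 0.0, 'wy': 0.0, 'wz': -0.007}
{'x': -0.276, 'y': 0.205, 'z': -0.054, 'wx': 0.0, 'wy': 0.0, 'wz': -0.007}
{'x': -0.28, 'y': 0.199, 'z': -0.054, 'wx': 0.0, 'wy': 0.0, 'wz': -0.007}
{'x': -0.284, 'y': 0.193, 'z': -0.054, 'wx': 0.0, 'wy': 0.0, 'wz': -0.007}
{'x': -0.289, 'y': 0.186, 'z': -0.054, 'wx': 0.0, 'wy': 0.0, 'wz': -0.007}
{'x': -0.293, 'y': 0.18, 'z': -0.054, 'wx': 0.0, 'wy': 0.0, 'wz': -0.007}
```

>>> {"op": "arm_command", "data": {
  "targets": [
    {"z":-0.32,"gripper":1},
    {"z":-0.32,"gripper":1},
    {"z":-0.32,"gripper":1},
    {"x":-0.21,"y":0.27,"gripper":1},
    {"x":-0.21,"y":0.27,"gripper":1},
    {"x":-0.21,"y":0.27,"gripper":1},
    {"x":-0.21,"y":0.27,"gripper":1},
    {"x":-0.21,"y":0.27,"gripper":1}
  ]
}}

```text
validation failed for argument at $.ta...
```

>>> {"op": "arm_command", "data": {
  "targets": [
    {"x":-0.23,"y":0.25,"gripper":1},
    {"x":-0.23,"y":0.25,"gripper":1},
    {"x":-0.23,"y":0.25,"gripper":1},
    {"x":-0.23,"y":0.25,"gripper":1},
    {"x":-0.23,"y":0.25,"gripper":1},
    {"x":-0.23,"y":0.25,"gripper":1},
    {"x":-0.23,"y":0.25,"gripper":1},
    {"x":-0.23,"y":0.25,"gripper":1}
  ]
}}

```text
validation failed for argument at $.ta...
```

```bash
python3 -c "
from h import *
rel(.50,.215,.34,-142)"
```

```text
from [ 0.1761 -0.5992  0.2217] [ 1.7990e+02 -1.0000e-02 -1.6363e+02] F [-0.   0.5  0.1] j6 -14.8 t 0.15 rows 17
{'x': -0.212, 'y': 0.271, 'z': -0.046, 'wx': 0.0, 'wy': 0.0, 'wz': -0.007}
{'x': -0.218, 'y': 0.266, 'z': -0.046, 'wx': 0.0, 'wy': 0.0, 'wz': -0.007}
{'x': -0.224, 'y': 0.261, 'z': -0.046, 'wx': 0.0, 'wy': 0.0, 'wz': -0.007}
{'x': -0.229, 'y': 0.256, 'z': -0.046, 'wx': 0.0, 'wy': 0.0, 'wz': -0.007}
{'x': -0.235, 'y': 0.251, 'z': -0.046, 'wx': 0.0, 'wy': 0.0, 'wz': -0.007}
{'x': -0.241, 'y': 0.245, 'z': -0.046, 'wx': 0.0, 'wy': 0.0, 'wz': -0.007}
{'x': -0.246, 'y': 0.24, 'z': -0.046, 'wx': 0.0, 'wy': 0.0, 'wz': -0.007}
{'x': -0.251, 'y': 0.235, 'z': -0.046, 'wx': 0.0, 'wy': 0.0, 'wz': -0.007}
{'x': -0.256, 'y': 0.229, 'z': -0.046, 'wx': 0.0, 'wy': 0.0, 'wz': -0.007}
{'x': -0.261, 'y': 0.223, 'z': -0.046, 'wx': 0.0, 'wy': 0.0, 'wz': -0.007}
{'x': -0.266, 'y': 0.217, 'z': -0.046, 'wx': 0.0, 'wy': 0.0, 'wz': -0.007}
{'x': -0.271, 'y': 0.211, 'z': -0.046, 'wx': 0.0, 'wy': 0.0, 'wz': -0.007}
{'x': -0.276, 'y': 0.205, 'z': -0.046, 'wx': 0.0, 'wy': 0.0, 'wz': -0.007}
{'x': -0.28, 'y': 0.199, 'z': -0.046, 'wx': 0.0, 'wy': 0.0, 'wz': -0.007}
{'x': -0.284, 'y': 0.193, 'z': -0.046, 'wx': 0.0, 'wy': 0.0, 'wz': -0.007}
{'x': -0.289, 'y': 0.186, 'z': -0.046, 'wx': 0.0, 'wy': 0.0, 'wz': -0.007}
{'x': -0.293, 'y': 0.18, 'z': -0.046, 'wx': 0.0, 'wy': 0.0, 'wz': -0.007}
```

Each row needs every field.

>>> {"op": "arm_command", "data": {
  "targets": [
    {"x":0,"y":0,"z":-0.32,"wx":0,"wy":0,"wz":0,"gripper":1},
    {"x":0,"y":0,"z":-0.32,"wx":0,"wy":0,"wz":0,"gripper":1},
    {"x":0,"y":0,"z":-0.32,"wx":0,"wy":0,"wz":0,"gripper":1},
    {"x":-0.21,"y":0.27,"z":0,"wx":0,"wy":0,"wz":0,"gripper":1},
    {"x":-0.21,"y":0.27,"z":0,"wx":0,"wy":0,"wz":0,"gripper":1},
    {"x":-0.21,"y":0.27,"z":0,"wx":0,"wy":0,"wz":0,"gripper":1},
    {"x":-0.21,"y":0.27,"z":0,"wx":0,"wy":0,"wz":0,"gripper":1},
    {"x":-0.21,"y":0.27,"z":0,"wx":0,"wy":0,"wz":0,"gripper":1}
  ],
  "grip_force": 30
}}

```text
t: 1.15
eef_pos: [0.272, -0.3562, 0.3665]
eef_rot: [179.4, -0.0, -164.0]
ft_force: [1.5, -0.3, 0.3]
grip_width: 1.001
```

>>> {"op": "arm_command", "data": {
  "targets": [
    {"x":-0.21,"y":0.27,"z":0,"wx":0,"wy":0,"wz":0,"gripper":1},
    {"x":-0.21,"y":0.27,"z":0,"wx":0,"wy":0,"wz":0,"gripper":1},
    {"x":-0.21,"y":0.27,"z":0,"wx":0,"wy":0,"wz":0,"gripper":1},
    {"x":-0.21,"y":0.27,"z":0,"wx":0,"wy":0,"wz":0,"gripper":1},
    {"x":-0.21,"y":0.27,"z":0,"wx":0,"wy":0,"wz":0,"gripper":1},
    {"x":-0.21,"y":0.27,"z":0,"wx":0,"wy":0,"wz":0,"gripper":1},
    {"x":-0.21,"y":0.27,"z":0,"wx":0,"wy":0,"wz":0,"gripper":1},
    {"x":-0.21,"y":0.27,"z":0,"wx":0,"wy":0,"wz":0,"gripper":1}
  ]
}}

```text
t: 2.15
eef_pos: [0.4256, 0.0382, 0.3702]
eef_rot: [179.3, 0.2, -164.0]
ft_force: [1.4, -0.5, 0.0]
grip_width: 1.001
```

```bash
python3 -c "
from h import *
rel(.50,.215,.34,-142)"
```

```text
from [0.4256 0.0382 0.3702] [ 179.34    0.18 -164.  ] F [ 1.4 -0.5  0. ] j6 -100.5 t 2.15 rows 4
{'x': -0.2, 'y': 0.249, 'z': 0.054, 'wx': 0.001, 'wy': 0.0, 'wz': -0.031}
{'x': -0.223, 'y': 0.228, 'z': 0.053, 'wx': 0.001, 'wy': 0.0, 'wz': -0.031}
{'x': -0.244, 'y': 0.206, 'z': 0.052, 'wx': 0.001, 'wy': 0.0, 'wz': -0.031}
{'x': -0.263, 'y': 0.182, 'z': 0.051, 'wx': 0.001, 'wy': 0.0, 'wz': -0.031}
```

>>> {"op": "arm_command", "data": {
  "targets": [
    {"x":-0.2,"y":0.25,"z":0.05,"wx":0,"wy":0,"wz":-0.03,"gripper":1},
    {"x":-0.22,"y":0.23,"z":0.05,"wx":0,"wy":0,"wz":-0.03,"gripper":1},
    {"x":-0.24,"y":0.21,"z":0.05,"wx":0,"wy":0,"wz":-0.03,"gripper":1},
    {"x":-0.26,"y":0.18,"z":0.05,"wx":0,"wy":0,"wz":-0.03,"gripper":1},
    {"x":0,"y":0,"z":0,"wx":0,"wy":0,"wz":0,"gripper":1}
  ]
}}

```text
t: 2.78
eef_pos: [0.4988, 0.2245, 0.3391]
eef_rot: [179.4, 0.2, -141.4]
ft_force: [-0.2, -0.4, -0.6]
grip_width: 0.999
```

```bash
python3 -c "
from h import *
c=cam('wrist','w1.png'); print(c['vfov'],c['cx'],c['cy'],np.round(c['pose'],3).tolist()); s=manip.state(); print(s['eef_pos'],s['eef_rot'])
import pickle; pickle.dump(c,open('w1.pkl','wb'))"
```

```text
65.70646984690485 313.6155031469492 233.37518700302124 [[-0.624, -0.759, -0.185, 0.448], [0.781, -0.603, -0.16, 0.182], [0.01, -0.244, 0.97, 0.501], [0.0, 0.0, 0.0, 1.0]]
[0.49855988 0.22329137 0.34002802] [ 179.45025847    0.27675217 -141.48556275]
```

View pics/w1.png

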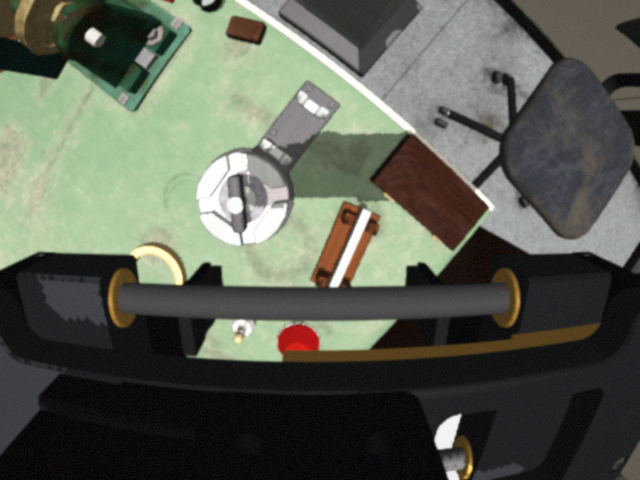

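The wrist view shows the wing at (236,205), the turntable centred near (244,197), the uprights at (315,98) and (275,150), and the bar from (365,213) to (335,285). Next I'll measure with masks.

```bash
cat >> h.py <<'E'
def rect(c,mask,z,box,fish=True):
    """minAreaRect in metres of the largest blob of mask within box (u0,v0,u1,v1), cast on plane z -> centre, size, yaw of long axis"""
    u0,v0,u1,v1=box; m=np.zeros(mask.shape,np.uint8); m[v0:v1,u0:u1]=mask[v0:v1,u0:u1]
    k=max(cv2.findContours(m,cv2.RETR_EXTERNAL,cv2.CHAIN_APPROX_NONE)[0],key=cv2.contourArea)
    P=np.array([onz(c,*p,z,fish)[:2] for p in k[:,0].astype(float)],np.float32)
    (cx,cy),(w,h),a=cv2.minAreaRect(P*1000)
    if w<h: w,h,a=h,w,a+90
    return (round(cx/1000,4),round(cy/1000,4)),(round(w,1),round(h,1)),round((a+90)%180-90,1),P,k
E
python3 - <<'E'
from h import *; import pickle
c=pickle.load(open('w1.pkl','rb')); im=c['img'].astype(int); g=im.mean(2); sat=im.max(2)-im.min(2)
print('wing',rect(c,g<85,.076,(218,165,255,240))[:3])
for t in (150,170,190): print('bar',t,rect(c,(g>t)&(sat<30),.040,(320,200,385,292))[:3])
# turntable disc: not green
m=(sat<22)&(g>110); b=rect(c,m,.043,(190,145,300,250)); print('disc',b[:3],[np.round(v,4) for v in cv2.minEnclosingCircle(b[3])] )
for n,bx in (('g1',(255,130,295,168)),('g2',(295,80,335,125))):
    print(n,rect(c,(g>150)&(sat<30),.044,bx)[:3])
# rest: brown
hsv=cv2.cvtColor(c['img'],cv2.COLOR_RGB2HSV); m=(hsv[...,0]<15)&(hsv[...,1]>110)&(hsv[...,2]>40)
print('rest',rect(c,m,.01,(300,195,385,295))[:3])
x=cv2.resize(c['img'][70:295,180:390],None,fx=3.5,fy=2.6*3.5/2.6*.75,interpolation=cv2.INTER_CUBIC)
x=cv2.resize(c['img'][75:255,185:395],None,fx=3.3,fy=3.3,interpolation=cv2.INTER_CUBIC)
cv2.imwrite('pics/w1c.png',x[:,:,::-1])
E
```

```text
wing ((0.551, 0.163), (63.4, 6.5), 43.4)
bar 150 ((0.5227, 0.3076), (115.7, 12.8), 16.7)
bar 170 ((0.5236, 0.3079), (113.8, 12.3), 16.8)
bar 190 ((0.5237, 0.3079), (112.5, 11.7), 16.7)
disc ((0.5596, 0.1589), (121.7, 118.1), 82.8) [array([0.5555, 0.1585]), np.float64(0.0635)]
g1 ((0.4836, 0.1489), (29.2, 11.3), -86.1)
g2 ((0.4118, 0.155), (45.3, 16.5), -88.5)
rest ((0.5382, 0.2961), (124.5, 24.9), 16.8)
```

View pics/w1c.png

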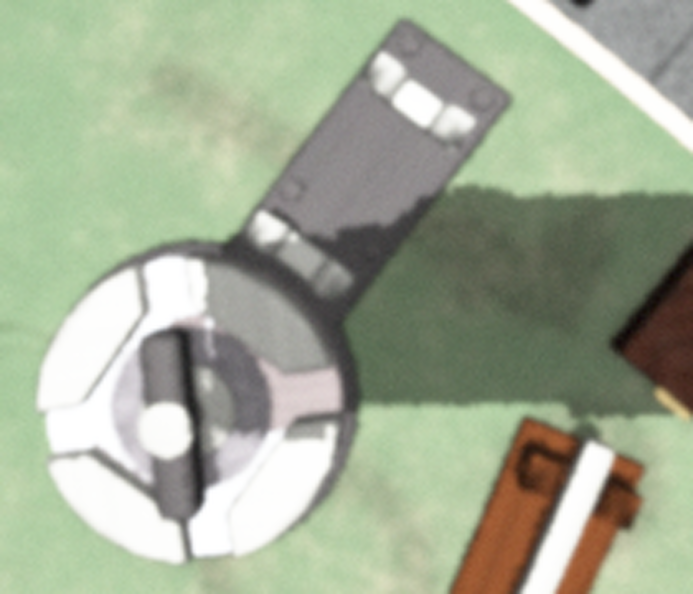

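Run:
```python
from h import *; import pickle
c=pickle.load(open('w1.pkl','rb'))
f=lambda x,y,z:onz(c,185+x/3.3,75+y/3.3,z,True)[:2]
ang=lambda d:np.degrees(np.arctan2(d[1],d[0])).round(1)
A,B,L,R=f(175,262,.043),f(211,557,.043),f(45,432,.043),f(339,392,.043)
print(A,B,L,R,'AB',ang(A-B),(A+B)/2,'LR',ang(L-R),(L+R)/2)
print('wing', ang(f(162,332,.076)-f(182,517,.076)),(f(162,332,.076)+f(182,517,.076))/2, np.linalg.norm(f(162,332,.076)-f(182,517,.076)))
print('tongue edge',ang(f(511,98,.012)-f(340,315,.012)),ang(f(403,18,.012)-f(232,240,.012)))
for z in(.04,): print('bar near end', f(599,447,z)) # end centre
```

```text
[0.5151179  0.12111003] [0.59846031 0.20060143] [0.59925477 0.11875789] [0.51603275 0.2004297 ] AB -136.4 [0.5567891  0.16085573] LR -44.5 [0.55764376 0.1595938 ]
wing -137.4 [0.55749316 0.15935292] 0.06710111086300237
tongue edge -179.3 -179.0
bar near end [0.47087872 0.29171747]
```

```bash
python3 -c "
from h import *
rel(.558,.1595,.12,-137.4)"
```

```text
from [0.4986 0.2233 0.34  ] [ 179.45    0.28 -141.49] F [ 0.3 -0.1 -0.3] j6 -92.2 t 2.825 rows 5
{'x': -0.008, 'y': -0.119, 'z': 0.292, 'wx': 0.001, 'wy': 0.0, 'wz': -0.005}
{'x': -0.006, 'y': -0.118, 'z': 0.293, 'wx': 0.001, 'wy': 0.0, 'wz': -0.005}
{'x': -0.005, 'y': -0.118, 'z': 0.293, 'wx': 0.001, 'wy': 0.0, 'wz': -0.005}
{'x': -0.003, 'y': -0.117, 'z': 0.293, 'wx': 0.001, 'wy': 0.0, 'wz': -0.005}
{'x': -0.002, 'y': -0.117, 'z': 0.293, 'wx': 0.001, 'wy': 0.0, 'wz': -0.005}
```

>>> {"op": "arm_command", "data": {
  "targets": [
    {"x":-0.01,"y":-0.12,"z":0.29,"wx":0.001,"wy":0,"wz":-0.005,"gripper":1},
    {"x":-0.01,"y":-0.12,"z":0.29,"wx":0.001,"wy":0,"wz":-0.005,"gripper":1},
    {"x":0,"y":-0.12,"z":0.29,"wx":0.001,"wy":0,"wz":-0.005,"gripper":1},
    {"x":0,"y":-0.12,"z":0.29,"wx":0,"wy":0,"wz":-0.005,"gripper":1},
    {"x":0,"y":-0.12,"z":0.29,"wx":0,"wy":0,"wz":-0.005,"gripper":1},
    {"x":0,"y":0,"z":0,"wx":0,"wy":0,"wz":0,"gripper":1}
  ]
}}

```text
t: 3.58
eef_pos: [0.561, 0.1517, 0.122]
eef_rot: [-179.9, 0.8, -137.2]
ft_force: [-1.1, -0.2, -0.0]
grip_width: 0.996
```

```bash
python3 -c "
from h import *
rel(.558,.1595,.05,-137.4)"
```

```text
from [0.561  0.1517 0.122 ] [-179.88    0.77 -137.23] F [-1.1 -0.2 -0. ] j6 -78.3 t 3.575 rows 2
{'x': -0.007, 'y': 0.026, 'z': 0.24, 'wx': -0.0, 'wy': 0.002, 'wz': 0.0}
{'x': -0.009, 'y': 0.026, 'z': 0.24, 'wx': -0.0, 'wy': 0.002, 'wz': 0.0}
```

>>> {"op": "arm_command", "data": {
  "targets": [
    {"x":-0.005,"y":0.026,"z":0.16,"wx":0,"wy":0.002,"wz":0,"gripper":1},
    {"x":-0.005,"y":0.026,"z":0.16,"wx":0,"wy":0.002,"wz":0,"gripper":1},
    {"x":0,"y":0,"z":0.14,"wx":0,"wy":0,"wz":0,"gripper":1},
    {"x":0,"y":0,"z":0,"wx":0,"wy":0,"wz":0,"gripper":1}
  ]
}}

```text
t: 4.08
eef_pos: [0.5617, 0.16, 0.0617]
eef_rot: [-179.6, 0.9, -137.3]
ft_force: [0.0, -0.5, 0.5]
grip_width: 0.997
```

```bash
python3 -c "
from h import *
rel(.558,.1595,.05,-137.4)"
```

```text
from [0.5617 0.16   0.0617] [-179.55    0.9  -137.33] F [ 0.  -0.5  0.5] j6 -79.5 t 4.075 rows 1
{'x': 0.022, 'y': 0.015, 'z': 0.078, 'wx': -0.002, 'wy': 0.005, 'wz': 0.0}
```

>>> {"op": "arm_command", "data": {
  "targets": [
    {"x":0.02,"y":0.015,"z":0.085,"wx":-0.002,"wy":0.005,"wz":0,"gripper":1},
    {"x":0,"y":0,"z":0,"wx":0,"wy":0,"wz":0,"gripper":0},
    {"x":0,"y":0,"z":0,"wx":0,"wy":0,"wz":0,"gripper":0},
    {"x":0,"y":0,"z":0,"wx":0,"wy":0,"wz":0,"gripper":0},
    {"x":0,"y":0,"z":0,"wx":0,"wy":0,"wz":0,"gripper":0},
    {"x":0,"y":0,"z":0,"wx":0,"wy":0,"wz":0,"gripper":0}
  ]
}}

```text
t: 4.82
eef_pos: [0.5607, 0.1612, 0.0538]
eef_rot: [-179.8, 0.5, -137.3]
ft_force: [0.4, -0.5, 0.6]
grip_width: 0.519
```

```bash
python3 -c "
from h import *
rel(.558,.1595,.052,-90.7)"
```

```text
from [0.5607 0.1612 0.0538] [-179.78    0.46 -137.31] F [ 0.4 -0.5  0.6] j6 -79.4 t 4.825 rows 5
{'x': 0.004, 'y': 0.001, 'z': 0.002, 'wx': -0.0, 'wy': 0.0, 'wz': -0.052}
{'x': 0.004, 'y': 0.001, 'z': 0.002, 'wx': -0.0, 'wy': 0.0, 'wz': -0.052}
{'x': 0.004, 'y': 0.002, 'z': 0.002, 'wx': -0.0, 'wy': 0.0, 'wz': -0.052}
{'x': 0.003, 'y': 0.003, 'z': 0.002, 'wx': -0.0, 'wy': 0.0, 'wz': -0.052}
{'x': 0.003, 'y': 0.003, 'z': 0.002, 'wx': -0.0, 'wy': 0.0, 'wz': -0.052}
```

Fingers are still closing, so I'll wait for them.

>>> {"op": "arm_command", "data": {
  "targets": [
    {"x":0,"y":0,"z":0,"wx":0,"wy":0,"wz":0,"gripper":0},
    {"x":0,"y":0,"z":0,"wx":0,"wy":0,"wz":0,"gripper":0},
    {"x":0,"y":0,"z":0,"wx":0,"wy":0,"wz":0,"gripper":0},
    {"x":0,"y":0,"z":0,"wx":0,"wy":0,"wz":0,"gripper":0},
    {"x":0,"y":0,"z":0,"wx":0,"wy":0,"wz":0,"gripper":0},
    {"x":0,"y":0,"z":0,"wx":0,"wy":0,"wz":0,"gripper":0}
  ]
}}

```text
t: 5.58
eef_pos: [0.5617, 0.1602, 0.0538]
eef_rot: [-179.7, 0.5, -137.3]
ft_force: [1.8, -0.8, 0.7]
grip_width: 0.178
```

```bash
python3 -c "
from h import *
rel(.558,.1595,.052,-90.7,ang=8)"
```

```text
from [0.5617 0.1602 0.0538] [-179.69    0.47 -137.3 ] F [ 1.8 -0.8  0.7] j6 -79.4 t 5.575 rows 6
{'x': 0.004, 'y': 0.002, 'z': 0.002, 'wx': -0.0, 'wy': 0.0, 'wz': -0.043}
{'x': 0.003, 'y': 0.003, 'z': 0.002, 'wx': -0.0, 'wy': 0.0, 'wz': -0.043}
{'x': 0.003, 'y': 0.003, 'z': 0.002, 'wx': -0.0, 'wy': 0.0, 'wz': -0.043}
{'x': 0.002, 'y': 0.003, 'z': 0.002, 'wx': -0.0, 'wy': 0.0, 'wz': -0.043}
{'x': 0.002, 'y': 0.004, 'z': 0.002, 'wx': -0.0, 'wy': 0.0, 'wz': -0.043}
{'x': 0.001, 'y': 0.004, 'z': 0.002, 'wx': -0.0, 'wy': 0.0, 'wz': -0.043}
```

>>> {"op": "arm_command", "data": {
  "targets": [
    {"x":0,"y":0,"z":0,"wx":0,"wy":0,"wz":-0.043,"gripper":0},
    {"x":0,"y":0,"z":0,"wx":0,"wy":0,"wz":-0.043,"gripper":0},
    {"x":0,"y":0,"z":0,"wx":0,"wy":0,"wz":-0.043,"gripper":0},
    {"x":0,"y":0,"z":0,"wx":0,"wy":0,"wz":-0.043,"gripper":0},
    {"x":0,"y":0,"z":0,"wx":0,"wy":0,"wz":-0.043,"gripper":0},
    {"x":0,"y":0,"z":0,"wx":0,"wy":0,"wz":-0.043,"gripper":0},
    {"x":0,"y":0,"z":0,"wx":0,"wy":0,"wz":0,"gripper":0}
  ]
}}

```text
t: 6.45
eef_pos: [0.5596, 0.161, 0.0537]
eef_rot: [-179.7, 0.1, -89.4]
ft_force: [2.4, -1.8, -0.7]
grip_width: 0.183
```

```bash
python3 -c "
from h import *
rel(.558,.1595,.052,-90.7,ang=8)"
```

```text
from [0.5596 0.161  0.0537] [-1.7965e+02  1.0000e-01 -8.9450e+01] F [ 2.4 -1.8 -0.7] j6 -31.6 t 6.45 rows 1
{'x': 0.01, 'y': 0.011, 'z': 0.012, 'wx': -0.002, 'wy': 0.001, 'wz': 0.007}
```

>>> {"op": "arm_command", "data": {
  "targets": [
    {"x":0,"y":0,"z":0,"wx":0,"wy":0,"wz":0.004,"gripper":0},
    {"x":0,"y":0,"z":0,"wx":0,"wy":0,"wz":0,"gripper":0},
    {"x":0,"y":0,"z":0,"wx":0,"wy":0,"wz":0,"gripper":0.6},
    {"x":0,"y":0,"z":0,"wx":0,"wy":0,"wz":0,"gripper":0.6},
    {"x":0,"y":0,"z":0,"wx":0,"wy":0,"wz":0,"gripper":0.6},
    {"x":0,"y":0,"z":0,"wx":0,"wy":0,"wz":0,"gripper":0.6},
    {"x":0,"y":0,"z":-0.2,"wx":0,"wy":0,"wz":0,"gripper":0.6},
    {"x":0,"y":0,"z":-0.3,"wx":0,"wy":0,"wz":0,"gripper":0.6}
  ]
}}

```text
t: 7.45
eef_pos: [0.5565, 0.1599, 0.1261]
eef_rot: [179.8, -0.2, -90.5]
ft_force: [0.6, -0.1, 0.5]
grip_width: 0.599
```

>>> {"op": "arm_command", "data": {
  "targets": [
    {"x":0,"y":0,"z":-0.3,"wx":0,"wy":0,"wz":0,"gripper":0.6},
    {"x":0.1,"y":0.15,"z":-0.1,"wx":0,"wy":0,"wz":0,"gripper":0.6},
    {"x":0,"y":0,"z":0,"wx":0,"wy":0,"wz":0,"gripper":0.6}
  ]
}}

```text
t: 7.82
eef_pos: [0.5353, 0.1459, 0.1921]
eef_rot: [-179.7, 0.0, -90.5]
ft_force: [0.8, -0.0, -0.7]
grip_width: 0.601
```

```bash
python3 -c "
from h import *
import pickle
c=cam('wrist'); pickle.dump(c,open('w2.pkl','wb')); s=manip.state(); print(s['eef_pos'],s['eef_rot'])
u,v=proj(c,[.53,.158,.043],True); print(u,v,c['pose'].round(3).tolist())
u0,v0=int(max(0,min(u-130,380))),int(max(0,min(v-95,290))); print(u0,v0)
cv2.imwrite('pics/w2c.png',cv2.resize(c['img'][v0:v0+190,u0:u0+260],None,fx=3,fy=3,interpolation=cv2.INTER_CUBIC)[:,:,::-1])"
```

```text
[0.53609157 0.14628344 0.19161734] [-1.79729728e+02  3.36221282e-02 -9.04412126e+01]
320.68546476924143 233.99786321503987 [[-1.0, -0.006, -0.007, 0.534], [0.008, -0.97, -0.241, 0.08], [-0.005, -0.241, 0.97, 0.354], [0.0, 0.0, 0.0, 1.0]]
190 138
```

View pics/w2c.png

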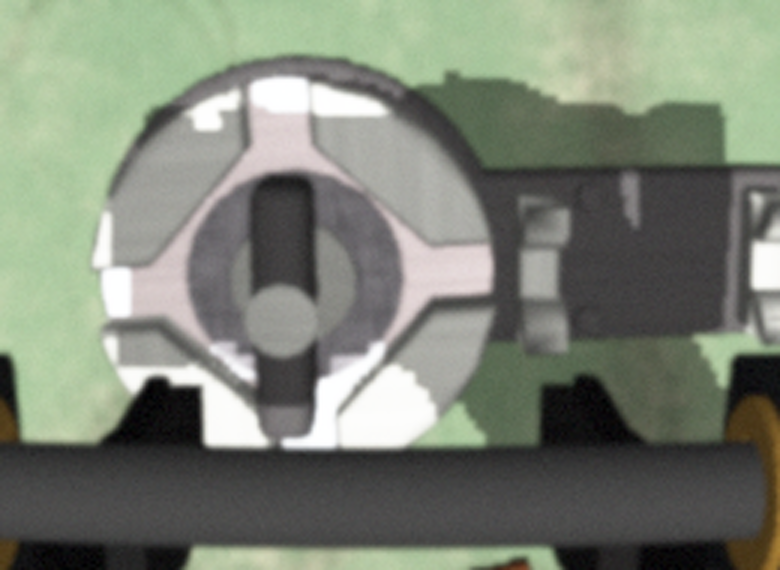

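Run:
```python
from h import *; import pickle
c=pickle.load(open('w2.pkl','rb'))
f=lambda x,y,z:onz(c,190+x/3,138+y/3,z,True)[:2]
ang=lambda d:np.degrees(np.arctan2(d[1],d[0])).round(1)
R=f(490,270.5,.043);L=f(105,296,.043);print('R',R,'L',L,'dir',ang(R-L),(R+L)/2,np.linalg.norm(R-L))
print('notch inner R',f(431,271.5,.043),'top notch',ang(f(279,80,.043)-f(281,148,.043)),f(280,148,.043))
print('g1 floor',f(540,271.5,.028),'g1 top outer',(f(545,197,.044)+f(545,351,.044))/2,ang(f(519,197,.044)-f(519,352,.044)))
print('g2 floor',f(768,267,.028), 'dir g',ang(f(768,267,.028)-f(540,271.5,.028)))
print('wing',ang(f(284,175,.076)-f(287,432,.076)))
```

```text
R [0.50179477 0.15299334] L [0.61434914 0.15990757] dir -176.5 [0.55807195 0.15645045] 0.11276654607195621
notch inner R [0.51880695 0.1531925 ] top notch -89.4 [0.56134287 0.11722902]
g1 floor [0.48497307 0.15689521] g1 top outer [0.48580324 0.15425422] -88.6
g2 floor [0.41184206 0.15574931] dir g -179.1
wing -90.9
```

Run:
```python
from h import *; import pickle
c=pickle.load(open('w2.pkl','rb'))
# rectified view on z=.043: col 0 -> x=.63, 5 px/mm, col grows to -x; row grows to +y from .09
H,W=560,760; U=np.zeros((H,W),np.float32);V=U.copy()
for i in range(0,H):
    for j in range(0,W): U[i,j],V[i,j]=proj(c,[.63-j*.0002,.09+i*.0002,.043],True)
r=cv2.remap(c['img'],U,V,cv2.INTER_CUBIC); 
ax=(int((.63-.5595)/.0002),int((.1573-.09)/.0002))
cv2.circle(r,ax,300,(255,0,0),1); cv2.circle(r,ax,175,(255,0,0),1)
d=np.radians(1.0); 
for k in range(4):
    t=d+k*np.pi/2; e=lambda q:(int(ax[0]+np.cos(t)*q),int(ax[1]-np.sin(t)*q)); cv2.line(r,e(150),e(320),(0,0,255),1)
cv2.imwrite('pics/w2r.png',r[:,:,::-1])
```

```text
(no output)
```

View pics/w2r.png

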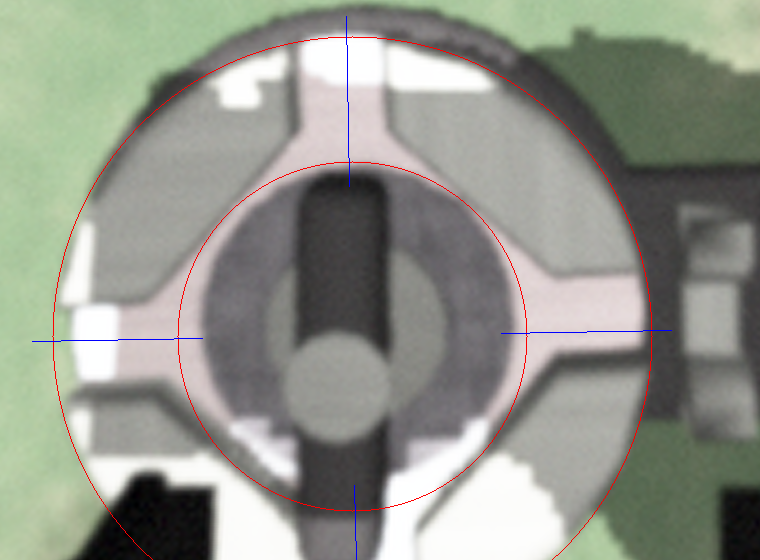

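The rectified view puts all three visible notches about 2.5° anticlockwise of the guide line: right notch 11 px above its line, left 11 px below, top 10 px left. I'll re-grip and turn back about 2.4°.

```bash
python3 -c "
from h import *
rel(.5592,.1575,.053,-90.5)"
```

```text
from [0.5361 0.1463 0.1916] [-1.7973e+02  3.0000e-02 -9.0440e+01] F [1.  0.2 0.5] j6 -32.5 t 7.875 rows 3
{'x': -0.025, 'y': -0.05, 'z': 0.308, 'wx': -0.001, 'wy': 0.0, 'wz': 0.0}
{'x': -0.025, 'y': -0.05, 'z': 0.308, 'wx': -0.001, 'wy': 0.0, 'wz': 0.0}
{'x': -0.025, 'y': -0.051, 'z': 0.308, 'wx': -0.001, 'wy': 0.0, 'wz': 0.0}
```

>>> {"op": "arm_command", "data": {
  "targets": [
    {"x":-0.05,"y":-0.1,"z":0.15,"wx":-0.002,"wy":0,"wz":0,"gripper":0.6},
    {"x":-0.03,"y":-0.06,"z":0.25,"wx":0,"wy":0,"wz":0,"gripper":0.6},
    {"x":0,"y":0,"z":0.25,"wx":0,"wy":0,"wz":0,"gripper":0.6},
    {"x":0,"y":0,"z":0.2,"wx":0,"wy":0,"wz":0,"gripper":0.6},
    {"x":0,"y":0,"z":0,"wx":0,"wy":0,"wz":0,"gripper":0.6}
  ]
}}

```text
t: 8.5
eef_pos: [0.5622, 0.1595, 0.0571]
eef_rot: [179.8, -0.1, -90.4]
ft_force: [0.2, -0.4, 0.3]
grip_width: 0.601
```

```bash
python3 -c "
from h import *
rel(.5592,.1575,.053,-90.5)"
```

```text
from [0.5622 0.1595 0.0571] [ 1.7979e+02 -6.0000e-02 -9.0410e+01] F [ 0.2 -0.4  0.3] j6 -32.0 t 8.5 rows 1
{'x': 0.014, 'y': 0.02, 'z': 0.028, 'wx': 0.001, 'wy': -0.0, 'wz': 0.0}
```

>>> {"op": "arm_command", "data": {
  "targets": [
    {"x":0.01,"y":0.02,"z":0.028,"wx":0,"wy":0,"wz":0,"gripper":0},
    {"x":0,"y":0,"z":0,"wx":0,"wy":0,"wz":0,"gripper":0},
    {"x":0,"y":0,"z":0,"wx":0,"wy":0,"wz":0,"gripper":0},
    {"x":0,"y":0,"z":0,"wx":0,"wy":0,"wz":0,"gripper":0},
    {"x":0,"y":0,"z":0,"wx":0,"wy":0,"wz":0,"gripper":0},
    {"x":0,"y":0,"z":0,"wx":0,"wy":0,"wz":0,"gripper":0},
    {"x":0,"y":0,"z":0,"wx":0,"wy":0,"wz":0,"gripper":0},
    {"x":0,"y":0,"z":0,"wx":0,"wy":0,"wz":0,"gripper":0}
  ]
}}

```text
t: 9.5
eef_pos: [0.5596, 0.1591, 0.056]
eef_rot: [180.0, 0.1, -90.4]
ft_force: [-1.0, 0.8, -1.0]
grip_width: 0.185
```

>>> {"op": "arm_command", "data": {
  "targets": [
    {"x":0,"y":0,"z":0,"wx":0,"wy":0,"wz":0.0135,"gripper":0},
    {"x":0,"y":0,"z":0,"wx":0,"wy":0,"wz":0,"gripper":0}
  ]
}}

```text
t: 9.75
eef_pos: [0.5597, 0.1591, 0.056]
eef_rot: [179.9, 0.1, -92.9]
ft_force: [-2.5, 0.5, -0.7]
grip_width: 0.179
```

>>> {"op": "arm_command", "data": {
  "targets": [
    {"x":0,"y":0,"z":0,"wx":0,"wy":0,"wz":0,"gripper":0.6},
    {"x":0,"y":0,"z":0,"wx":0,"wy":0,"wz":0,"gripper":0.6},
    {"x":0,"y":0,"z":0,"wx":0,"wy":0,"wz":0,"gripper":0.6},
    {"x":0,"y":0,"z":0,"wx":0,"wy":0,"wz":0,"gripper":0.6},
    {"x":0,"y":0,"z":-0.2,"wx":0,"wy":0,"wz":0,"gripper":0.6},
    {"x":0,"y":0,"z":-0.3,"wx":0,"wy":0,"wz":0,"gripper":0.6},
    {"x":0.1,"y":0.15,"z":-0.35,"wx":0,"wy":0,"wz":0,"gripper":0.6},
    {"x":0,"y":0,"z":0,"wx":0,"wy":0,"wz":0,"gripper":0.6}
  ]
}}

```text
t: 10.75
eef_pos: [0.5379, 0.1449, 0.1879]
eef_rot: [-179.9, 0.1, -92.7]
ft_force: [0.4, -0.4, -0.5]
grip_width: 0.599
```

Run:
```python
from h import *; import pickle
c=cam('wrist'); pickle.dump(c,open('w3.pkl','wb'))
H,W=560,780; U=np.zeros((H,W),np.float32);V=U.copy()
for i in range(0,H):
    for j in range(0,W): U[i,j],V[i,j]=proj(c,[.63-j*.0003,.07+i*.0003,.043],True)
r=cv2.remap(c['img'],U,V,cv2.INTER_CUBIC); 
ax=(int((.63-.5597)/.0003),int((.1575-.07)/.0003)); t=np.radians(1.1)
for k in range(4):
    e=lambda q:(int(ax[0]+np.cos(t+k*np.pi/2)*q),int(ax[1]-np.sin(t+k*np.pi/2)*q)); cv2.line(r,e(110),e(600 if k==0 else 210),(0,0,255),1)
cv2.imwrite('pics/w3r.png',r[:,:,::-1]); print(ax,c['pose'][:3,3])
rel(.533,.3105,.12,-163.3)
```

```text
(234, 291) [0.53433086 0.07910904 0.35003758]
from [0.5371 0.1447 0.1854] [ 1.7991e+02 -2.0000e-02 -9.2760e+01] F [ 0.3  0.7 -0.7] j6 -34.5 t 10.8 rows 8
{'x': -0.138, 'y': 0.01, 'z': 0.054, 'wx': 0.0, 'wy': -0.0, 'wz': 0.049}
{'x': -0.135, 'y': 0.031, 'z': 0.054, 'wx': 0.0, 'wy': -0.0, 'wz': 0.049}
{'x': -0.128, 'y': 0.051, 'z': 0.054, 'wx': 0.0, 'wy': -0.0, 'wz': 0.049}
{'x': -0.119, 'y': 0.07, 'z': 0.054, 'wx': 0.0, 'wy': -0.0, 'wz': 0.049}
{'x': -0.107, 'y': 0.088, 'z': 0.054, 'wx': 0.0, 'wy': -0.0, 'wz': 0.049}
{'x': -0.092, 'y': 0.103, 'z': 0.054, 'wx': 0.0, 'wy': -0.0, 'wz': 0.049}
{'x': -0.075, 'y': 0.116, 'z': 0.054, 'wx': 0.0, 'wy': -0.0, 'wz': 0.049}
{'x': -0.056, 'y': 0.126, 'z': 0.054, 'wx': 0.0, 'wy': -0.0, 'wz': 0.049}
```

View pics/w3r.png

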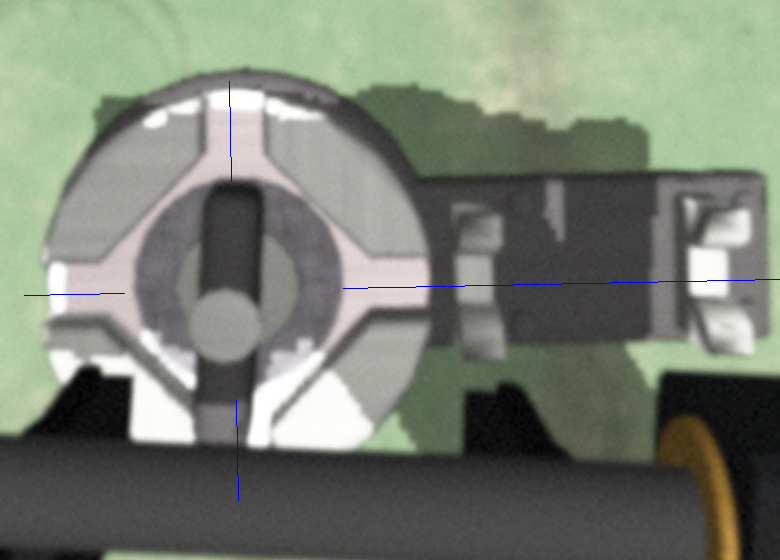

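The lines now run through the notch centres to within 0.7 mm. Next is the bar.

>>> {"op": "arm_command", "data": {
  "targets": [
    {"x":-0.138,"y":0.01,"z":0,"wx":0,"wy":0,"wz":0.049,"gripper":0.6},
    {"x":-0.135,"y":0.03,"z":0,"wx":0,"wy":0,"wz":0.049,"gripper":0.6},
    {"x":-0.13,"y":0.05,"z":0,"wx":0,"wy":0,"wz":0.049,"gripper":0.6},
    {"x":-0.12,"y":0.07,"z":0.05,"wx":0,"wy":0,"wz":0.049,"gripper":0.6},
    {"x":-0.107,"y":0.09,"z":0.08,"wx":0,"wy":0,"wz":0.049,"gripper":0.6},
    {"x":-0.09,"y":0.1,"z":0.1,"wx":0,"wy":0,"wz":0.049,"gripper":0.6},
    {"x":-0.075,"y":0.115,"z":0.1,"wx":0,"wy":0,"wz":0.049,"gripper":0.6},
    {"x":-0.056,"y":0.125,"z":0.1,"wx":0,"wy":0,"wz":0.049,"gripper":0.6}
  ]
}}

```text
t: 11.8
eef_pos: [0.5333, 0.3122, 0.1075]
eef_rot: [-179.7, -1.0, -165.9]
ft_force: [0.2, 0.4, 0.7]
grip_width: 0.598
```

Run:
```python
from h import *; import pickle
c=cam('wrist'); pickle.dump(c,open('w4.pkl','wb'))
im=c['img'].astype(int); g=im.mean(2); sat=im.max(2)-im.min(2)
u,v=proj(c,[.533,.3105,.04],True); print(u,v)
for t in (150,190):
  b=rect(c,(g>t)&(sat<30),.040,(int(u)-110,int(v)-150,int(u)+110,int(v)+150)); print(b[:3],b[4][:,0].min(0),b[4][:,0].max(0))
cv2.imwrite('pics/w4.png',c['img'][:,:,::-1])
rel(.533,.3105,.10,-163.3)
```

```text
312.2612921650121 246.77747809175588
((0.514, 0.3046), (93.6, 12.5), 16.2) [298 142] [322 286]
((0.5145, 0.3042), (93.0, 11.8), 15.8) [298 143] [320 286]
from [0.5323 0.3137 0.1047] [-179.67   -1.14 -166.03] F [ 0.6  0.9 -1.8] j6 -121.1 t 11.85 rows 1
{'x': 0.0, 'y': -0.022, 'z': 0.031, 'wx': -0.002, 'wy': -0.006, 'wz': -0.015}
```

View pics/w4.png

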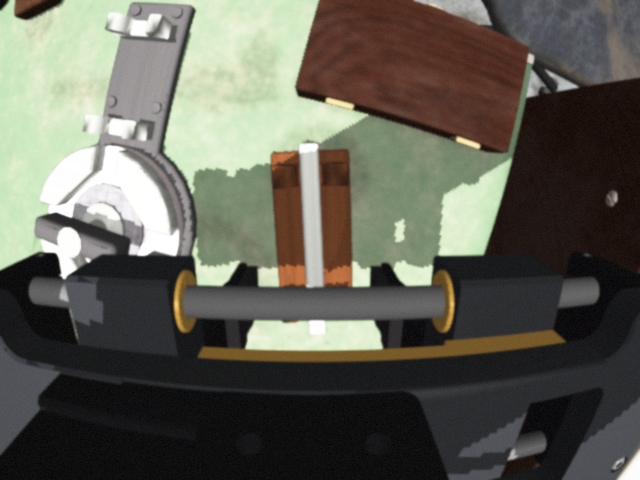

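The wrist view shows the bar between the fingers, running from (310,143) to (317,333), with the box out of the way at the upper right. I'll align, descend and grip.

>>> {"op": "arm_command", "data": {
  "targets": [
    {"x":0,"y":-0.03,"z":0.12,"wx":-0.002,"wy":-0.006,"wz":-0.013,"gripper":0.6},
    {"x":0,"y":0,"z":0.12,"wx":0,"wy":0,"wz":0,"gripper":0.6},
    {"x":0,"y":0,"z":0,"wx":0,"wy":0,"wz":0,"gripper":0.6}
  ]
}}

```text
t: 12.22
eef_pos: [0.5313, 0.3085, 0.0625]
eef_rot: [-179.9, -0.5, -163.4]
ft_force: [0.2, -0.7, 0.2]
grip_width: 0.602
```

```bash
python3 -c "
from h import *
rel(.532,.3097,.015,-163.8,lin=.02)"
```

```text
from [0.5313 0.3085 0.0625] [-179.85   -0.49 -163.42] F [ 0.2 -0.7  0.2] j6 -118.5 t 12.225 rows 3
{'x': -0.003, 'y': 0.003, 'z': 0.106, 'wx': -0.0, 'wy': -0.001, 'wz': 0.001}
{'x': -0.003, 'y': 0.002, 'z': 0.106, 'wx': -0.0, 'wy': -0.001, 'wz': 0.001}
{'x': -0.003, 'y': 0.002, 'z': 0.106, 'wx': -0.0, 'wy': -0.001, 'wz': 0.001}
```

>>> {"op": "arm_command", "data": {
  "targets": [
    {"x":-0.005,"y":0.006,"z":0.11,"wx":0,"wy":-0.003,"wz":0.002,"gripper":0.6},
    {"x":0,"y":0,"z":0.11,"wx":0,"wy":0,"wz":0,"gripper":0.6},
    {"x":0,"y":0,"z":0.1,"wx":0,"wy":0,"wz":0,"gripper":0.6},
    {"x":0,"y":0,"z":0,"wx":0,"wy":0,"wz":0,"gripper":0.4}
  ]
}}

```text
t: 12.72
eef_pos: [0.5327, 0.3096, 0.0128]
eef_rot: [-179.8, 0.1, -163.7]
ft_force: [-0.7, -0.1, -0.3]
grip_width: 0.551
```

```bash
python3 -c "
from h import *
rel(.532,.3097,.015,-163.8,lin=.02)"
```

```text
from [0.5327 0.3096 0.0128] [-1.7983e+02  9.0000e-02 -1.6368e+02] F [-0.7 -0.1 -0.3] j6 -119.2 t 12.725 rows 1
{'x': 0.004, 'y': 0.002, 'z': -0.014, 'wx': -0.001, 'wy': 0.001, 'wz': 0.001}
```

>>> {"op": "arm_command", "data": {
  "targets": [
    {"x":0,"y":0,"z":-0.01,"wx":0,"wy":0,"wz":0,"gripper":0},
    {"x":0,"y":0,"z":0,"wx":0,"wy":0,"wz":0,"gripper":0},
    {"x":0,"y":0,"z":0,"wx":0,"wy":0,"wz":0,"gripper":0},
    {"x":0,"y":0,"z":0,"wx":0,"wy":0,"wz":0,"gripper":0},
    {"x":0,"y":0,"z":0,"wx":0,"wy":0,"wz":0,"gripper":0},
    {"x":0,"y":0,"z":0,"wx":0,"wy":0,"wz":0,"gripper":0},
    {"x":0,"y":0,"z":0,"wx":0,"wy":0,"wz":0,"gripper":0},
    {"x":0,"y":0,"z":0,"wx":0,"wy":0,"wz":0,"gripper":0}
  ]
}}

```text
t: 13.72
eef_pos: [0.5338, 0.3105, 0.0163]
eef_rot: [-179.9, 0.3, -163.7]
ft_force: [-0.4, 0.2, -0.4]
grip_width: 0.135
```

```bash
python3 -c "
from h import *
rel(.4480,.156,.1,-178.9)"
```

```text
from [0.5338 0.3105 0.0163] [-179.92    0.28 -163.66] F [-0.4  0.2 -0.4] j6 -119.2 t 13.725 rows 4
{'x': 0.209, 'y': -0.207, 'z': -0.14, 'wx': -0.0, 'wy': 0.0, 'wz': 0.021}
{'x': 0.195, 'y': -0.22, 'z': -0.14, 'wx': -0.0, 'wy': 0.0, 'wz': 0.021}
{'x': 0.18, 'y': -0.233, 'z': -0.14, 'wx': -0.0, 'wy': 0.0, 'wz': 0.021}
{'x': 0.164, 'y': -0.244, 'z': -0.14, 'wx': -0.0, 'wy': 0.0, 'wz': 0.021}
```

>>> {"op": "arm_command", "data": {
  "targets": [
    {"x":0,"y":0,"z":-0.25,"wx":0,"wy":0,"wz":0,"gripper":0},
    {"x":0,"y":0,"z":-0.35,"wx":0,"wy":0,"wz":0,"gripper":0},
    {"x":0.15,"y":-0.18,"z":-0.05,"wx":0,"wy":0,"wz":0.02,"gripper":0},
    {"x":0.15,"y":-0.22,"z":0,"wx":0,"wy":0,"wz":0.02,"gripper":0},
    {"x":0.15,"y":-0.22,"z":0,"wx":0,"wy":0,"wz":0.02,"gripper":0},
    {"x":0.14,"y":-0.22,"z":0,"wx":0,"wy":0,"wz":0.02,"gripper":0},
    {"x":0,"y":0,"z":0,"wx":0,"wy":0,"wz":0,"gripper":0}
  ]
}}

```text
t: 14.6
eef_pos: [0.4647, 0.165, 0.114]
eef_rot: [-179.8, -0.1, -178.6]
ft_force: [0.2, 0.2, -1.5]
grip_width: 0.136
```

```bash
python3 -c "
from h import *
rel(.451,.156,.06,-178.9,lin=.03)"
```

```text
from [0.4647 0.165  0.114 ] [-1.7980e+02 -7.0000e-02 -1.7857e+02] F [ 0.2  0.2 -1.5] j6 -127.2 t 14.6 rows 2
{'x': 0.046, 'y': -0.028, 'z': 0.18, 'wx': -0.001, 'wy': -0.0, 'wz': 0.001}
{'x': 0.046, 'y': -0.029, 'z': 0.18, 'wx': -0.001, 'wy': -0.0, 'wz': 0.001}
```

>>> {"op": "arm_command", "data": {
  "targets": [
    {"x":0.046,"y":-0.03,"z":0.15,"wx":0,"wy":0,"wz":0.001,"gripper":0},
    {"x":0.046,"y":-0.03,"z":0.15,"wx":0,"wy":0,"wz":0.001,"gripper":0},
    {"x":0,"y":0,"z":0,"wx":0,"wy":0,"wz":0,"gripper":0}
  ]
}}

```text
t: 14.98
eef_pos: [0.4523, 0.1566, 0.0687]
eef_rot: [-179.9, 0.1, -178.9]
ft_force: [-0.0, 0.9, -1.3]
grip_width: 0.141
```

Run:
```python
from h import *; import pickle
rel(.451,.156,.02,-178.9,lin=.015)
c=cam('wrist'); pickle.dump(c,open('w5.pkl','wb'))
cv2.imwrite('pics/w5.png',cv2.resize(c['img'][60:400,100:540],None,fx=1.75,fy=1.75)[:,:,::-1])
```

```text
from [0.4523 0.1566 0.0687] [-1.7991e+02  9.0000e-02 -1.7888e+02] F [-0.   0.9 -1.3] j6 -127.7 t 14.975 rows 4
{'x': 0.002, 'y': -0.001, 'z': 0.081, 'wx': -0.0, 'wy': 0.0, 'wz': 0.0}
{'x': 0.002, 'y': -0.001, 'z': 0.081, 'wx': -0.0, 'wy': 0.0, 'wz': 0.0}
{'x': 0.002, 'y': -0.001, 'z': 0.081, 'wx': -0.0, 'wy': 0.0, 'wz': 0.0}
{'x': 0.002, 'y': -0.001, 'z': 0.081, 'wx': -0.0, 'wy': 0.0, 'wz': 0.0}
```

View pics/w5.png

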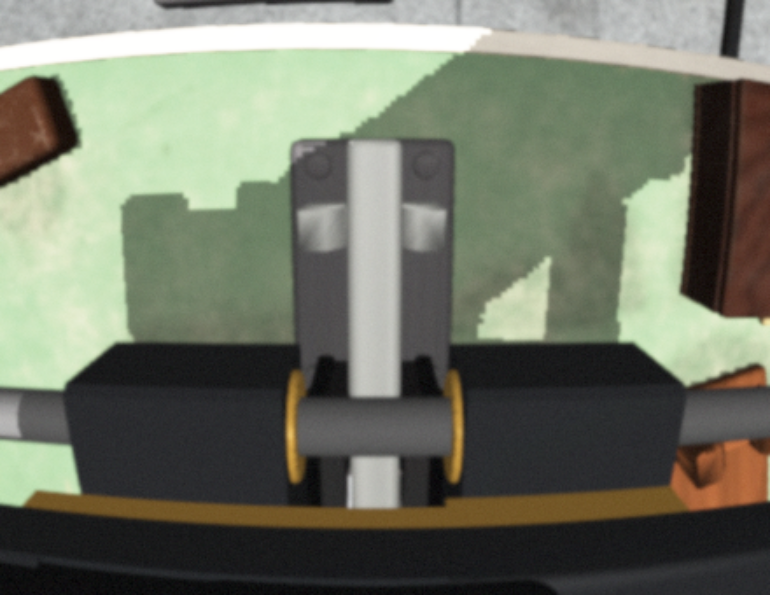

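The bar (349–401 px) is centred over the far upright (297–449 px). I'll lower it.

>>> {"op": "arm_command", "data": {
  "targets": [
    {"x":0,"y":0,"z":0.1,"wx":0,"wy":0,"wz":0,"gripper":0},
    {"x":0,"y":0,"z":0.08,"wx":0,"wy":0,"wz":0,"gripper":0},
    {"x":0,"y":0,"z":0.06,"wx":0,"wy":0,"wz":0,"gripper":0},
    {"x":0,"y":0,"z":0,"wx":0,"wy":0,"wz":0,"gripper":0}
  ]
}}

```text
t: 15.52
eef_pos: [0.458, 0.161, 0.0354]
eef_rot: [179.8, 0.7, -178.7]
ft_force: [1.2, 0.4, -1.2]
grip_width: 0.135
```

```bash
python3 -c "
from h import *
rel(.451,.156,.02,-178.9,lin=.01)"
```

```text
from [0.458  0.161  0.0354] [ 179.78    0.66 -178.68] F [ 1.2  0.4 -1.2] j6 -127.7 t 15.525 rows 2
{'x': 0.024, 'y': -0.016, 'z': 0.051, 'wx': 0.001, 'wy': 0.002, 'wz': 0.001}
{'x': 0.024, 'y': -0.016, 'z': 0.051, 'wx': 0.001, 'wy': 0.002, 'wz': 0.001}
```

>>> {"op": "arm_command", "data": {
  "targets": [
    {"x":0.045,"y":-0.032,"z":-0.02,"wx":0.001,"wy":0.003,"wz":0.001,"gripper":0},
    {"x":0,"y":0,"z":0,"wx":0,"wy":0,"wz":0,"gripper":0}
  ]
}}

```text
t: 15.78
eef_pos: [0.4513, 0.156, 0.0391]
eef_rot: [179.9, 0.1, -178.9]
ft_force: [0.1, -0.6, -1.9]
grip_width: 0.138
```

```bash
python3 -c "
from h import *
rel(.451,.156,.02,-178.9,lin=.02)"
```

```text
from [0.4513 0.156  0.0391] [ 1.7994e+02  1.3000e-01 -1.7885e+02] F [ 0.1 -0.6 -1.9] j6 -127.5 t 15.775 rows 1
{'x': 0.002, 'y': 0.0, 'z': 0.127, 'wx': 0.0, 'wy': 0.001, 'wz': 0.0}
```

>>> {"op": "arm_command", "data": {
  "targets": [
    {"x":0.01,"y":-0.008,"z":0.05,"wx":0,"wy":0,"wz":0,"gripper":0},
    {"x":0.01,"y":-0.008,"z":0.04,"wx":0,"wy":0,"wz":0,"gripper":0},
    {"x":0,"y":0,"z":0,"wx":0,"wy":0,"wz":0,"gripper":0}
  ]
}}

```text
t: 16.15
eef_pos: [0.4487, 0.1538, 0.0253]
eef_rot: [179.9, 0.2, -178.8]
ft_force: [-0.8, 1.0, -3.2]
grip_width: 0.132
```

```bash
python3 -c "
from h import *
rel(.451,.156,.02,-178.9,lin=.02)"
```

```text
from [0.4487 0.1538 0.0253] [ 179.87    0.23 -178.85] F [-0.8  1.  -3.2] j6 -127.5 t 16.15 rows 1
{'x': -0.016, 'y': 0.014, 'z': 0.036, 'wx': 0.001, 'wy': 0.001, 'wz': 0.0}
```

>>> {"op": "arm_command", "data": {
  "targets": [
    {"x":-0.01,"y":0.01,"z":0.025,"wx":0,"wy":0,"wz":0,"gripper":0},
    {"x":0,"y":0,"z":0.015,"wx":0,"wy":0,"wz":0,"gripper":0},
    {"x":0,"y":0,"z":0,"wx":0,"wy":0,"wz":0,"gripper":0}
  ]
}}

```text
t: 16.52
eef_pos: [0.4506, 0.1556, 0.0204]
eef_rot: [179.9, 0.2, -178.8]
ft_force: [0.2, -0.3, -1.8]
grip_width: 0.134
```

```bash
python3 -c "
from h import *
rel(.451,.156,.02,-178.9,lin=.02)"
```

```text
from [0.4506 0.1556 0.0204] [ 179.91    0.24 -178.78] F [ 0.2 -0.3 -1.8] j6 -127.6 t 16.525 rows 1
{'x': -0.003, 'y': 0.002, 'z': 0.002, 'wx': 0.001, 'wy': 0.001, 'wz': 0.001}
```

>>> {"op": "arm_command", "data": {
  "targets": [
    {"x":0,"y":0,"z":0.02,"wx":0,"wy":0,"wz":0,"gripper":0},
    {"x":0,"y":0,"z":0,"wx":0,"wy":0,"wz":0,"gripper":0}
  ]
}}

```text
t: 16.77
eef_pos: [0.451, 0.156, 0.0207]
eef_rot: [179.9, 0.3, -178.7]
ft_force: [0.1, -0.4, -2.0]
grip_width: 0.135
```

>>> {"op": "arm_command", "data": {
  "targets": [
    {"x":0,"y":0,"z":0,"wx":0,"wy":0,"wz":0,"gripper":0.4},
    {"x":0,"y":0,"z":0,"wx":0,"wy":0,"wz":0,"gripper":0.4},
    {"x":0,"y":0,"z":0,"wx":0,"wy":0,"wz":0,"gripper":0.4},
    {"x":0,"y":0,"z":0,"wx":0,"wy":0,"wz":0,"gripper":0.4}
  ]
}}

```text
t: 17.27
eef_pos: [0.4515, 0.1561, 0.0202]
eef_rot: [179.9, 0.3, -178.7]
ft_force: [0.1, -0.1, 0.4]
grip_width: 0.387
```

```bash
python3 -c "
from h import *
rel(.451,.156,.08,-178.9,lin=.02)"
```

```text
from [0.4515 0.1561 0.0202] [ 179.93    0.32 -178.66] F [ 0.1 -0.1  0.4] j6 -127.6 t 17.275 rows 3
{'x': 0.0, 'y': -0.0, 'z': -0.133, 'wx': 0.0, 'wy': 0.001, 'wz': 0.0}
{'x': 0.001, 'y': -0.0, 'z': -0.133, 'wx': 0.0, 'wy': 0.001, 'wz': 0.0}
{'x': 0.001, 'y': -0.0, 'z': -0.133, 'wx': 0.0, 'wy': 0.001, 'wz': 0.0}
```

>>> {"op": "arm_command", "data": {
  "targets": [
    {"x":0,"y":0,"z":-0.15,"wx":0,"wy":0,"wz":0,"gripper":0.6},
    {"x":0,"y":0,"z":-0.35,"wx":0,"wy":0,"wz":0,"gripper":0.6},
    {"x":0,"y":0,"z":-0.35,"wx":0,"wy":0,"wz":0,"gripper":0.6},
    {"x":0,"y":0,"z":-0.25,"wx":0,"wy":0,"wz":-0.05,"gripper":0.6},
    {"x":0,"y":0,"z":0,"wx":0,"wy":0,"wz":-0.055,"gripper":0.6}
  ]
}}

```text
t: 17.9
eef_pos: [0.4506, 0.1556, 0.1894]
eef_rot: [-179.9, 0.2, -159.2]
ft_force: [-0.0, 1.0, -0.3]
grip_width: 0.599
```

```bash
python3 -c "
from h import *
rel(.537,.145,.186,-92.9)"
```

```text
from [0.4506 0.1556 0.1894] [-1.7988e+02  1.5000e-01 -1.5920e+02] F [-0.   1.  -0.3] j6 -108.0 t 17.9 rows 7
{'x': -0.073, 'y': -0.039, 'z': 0.004, 'wx': -0.0, 'wy': 0.0, 'wz': -0.053}
{'x': -0.066, 'y': -0.05, 'z': 0.003, 'wx': -0.0, 'wy': 0.0, 'wz': -0.053}
{'x': -0.057, 'y': -0.06, 'z': 0.003, 'wx': -0.0, 'wy': 0.0, 'wz': -0.053}
{'x': -0.046, 'y': -0.069, 'z': 0.003, 'wx': -0.0, 'wy': 0.0, 'wz': -0.053}
{'x': -0.034, 'y': -0.076, 'z': 0.003, 'wx': -0.0, 'wy': 0.0, 'wz': -0.053}
{'x': -0.021, 'y': -0.08, 'z': 0.003, 'wx': -0.0, 'wy': 0.0, 'wz': -0.053}
{'x': -0.008, 'y': -0.083, 'z': 0.003, 'wx': -0.0, 'wy': 0.0, 'wz': -0.053}
```

>>> {"op": "arm_command", "data": {
  "targets": [
    {"x":-0.073,"y":-0.04,"z":0,"wx":0,"wy":0,"wz":-0.053,"gripper":0.6},
    {"x":-0.066,"y":-0.05,"z":0,"wx":0,"wy":0,"wz":-0.053,"gripper":0.6},
    {"x":-0.057,"y":-0.06,"z":0,"wx":0,"wy":0,"wz":-0.053,"gripper":0.6},
    {"x":-0.046,"y":-0.07,"z":0,"wx":0,"wy":0,"wz":-0.053,"gripper":0.6},
    {"x":-0.034,"y":-0.076,"z":0,"wx":0,"wy":0,"wz":-0.053,"gripper":0.6},
    {"x":-0.02,"y":-0.08,"z":0,"wx":0,"wy":0,"wz":-0.053,"gripper":0.6},
    {"x":-0.01,"y":-0.08,"z":0,"wx":0,"wy":0,"wz":-0.053,"gripper":0.6},
    {"x":0,"y":0,"z":0,"wx":0,"wy":0,"wz":0,"gripper":0.6}
  ]
}}

```text
t: 18.9
eef_pos: [0.538, 0.1458, 0.1886]
eef_rot: [-180.0, -0.0, -90.3]
ft_force: [-0.9, -0.5, 0.2]
grip_width: 0.603
```

Run:
```python
from h import *; import pickle
c=cam('wrist'); pickle.dump(c,open('w6.pkl','wb'))
H,W=560,780; U=np.zeros((H,W),np.float32);V=U.copy()
for i in range(0,H):
    for j in range(0,W): U[i,j],V[i,j]=proj(c,[.63-j*.0003,.07+i*.0003,.043],True)
r=cv2.remap(c['img'],U,V,cv2.INTER_CUBIC)
cv2.imwrite('pics/w6r.png',r[:,:,::-1])
rel(.5597,.158,.053,-92.9)
```

```text
from [0.5375 0.1457 0.1886] [-1.7998e+02 -5.0000e-02 -9.0300e+01] F [0.3 0.2 0.1] j6 -32.2 t 18.95 rows 3
{'x': -0.028, 'y': -0.049, 'z': 0.301, 'wx': -0.0, 'wy': -0.0, 'wz': 0.005}
{'x': -0.028, 'y': -0.049, 'z': 0.301, 'wx': -0.0, 'wy': -0.0, 'wz': 0.005}
{'x': -0.029, 'y': -0.048, 'z': 0.301, 'wx': -0.0, 'wy': -0.0, 'wz': 0.005}
```

View pics/w6r.png

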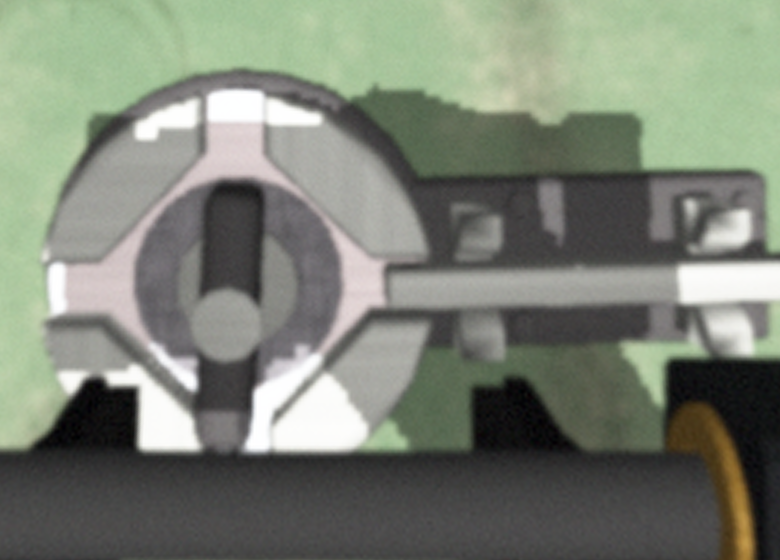

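The bar end sits in the notch at (387,286), which puts its middle at about x = 0.449, and it lies flat in both channels. Now I'll grip the wing for tightening.

>>> {"op": "arm_command", "data": {
  "targets": [
    {"x":-0.05,"y":-0.1,"z":0.15,"wx":0,"wy":0,"wz":0.014,"gripper":0.6},
    {"x":-0.03,"y":-0.05,"z":0.25,"wx":0,"wy":0,"wz":0,"gripper":0.6},
    {"x":0,"y":0.015,"z":0.25,"wx":0,"wy":0,"wz":0,"gripper":0.6},
    {"x":0,"y":0.015,"z":0.2,"wx":0,"wy":0,"wz":0,"gripper":0.6},
    {"x":0,"y":0,"z":0,"wx":0,"wy":0,"wz":0,"gripper":0.6}
  ],
  "grip_force": 50
}}

```text
t: 19.58
eef_pos: [0.5544, 0.1581, 0.0591]
eef_rot: [-179.9, 0.0, -93.6]
ft_force: [0.2, -0.2, 1.1]
grip_width: 0.604
```

```bash
python3 -c "
from h import *
rel(.5597,.158,.054,-92.9)"
```

```text
from [0.5544 0.1581 0.0591] [-1.7992e+02  2.0000e-02 -9.3640e+01] F [ 0.2 -0.2  1.1] j6 -35.7 t 19.575 rows 1
{'x': -0.001, 'y': -0.035, 'z': 0.034, 'wx': -0.0, 'wy': 0.0, 'wz': -0.004}
```

>>> {"op": "arm_command", "data": {
  "targets": [
    {"x":0,"y":-0.035,"z":0.034,"wx":0,"wy":0,"wz":-0.004,"gripper":0.4},
    {"x":0,"y":0,"z":0,"wx":0,"wy":0,"wz":0,"gripper":0},
    {"x":0,"y":0,"z":0,"wx":0,"wy":0,"wz":0,"gripper":0},
    {"x":0,"y":0,"z":0,"wx":0,"wy":0,"wz":0,"gripper":0},
    {"x":0,"y":0,"z":0,"wx":0,"wy":0,"wz":0,"gripper":0},
    {"x":0,"y":0,"z":0,"wx":0,"wy":0,"wz":0,"gripper":0},
    {"x":0,"y":0,"z":0,"wx":0,"wy":0,"wz":0,"gripper":0},
    {"x":0,"y":0,"z":0,"wx":0,"wy":0,"wz":0,"gripper":0}
  ]
}}

```text
t: 20.58
eef_pos: [0.5596, 0.159, 0.058]
eef_rot: [-179.8, 0.2, -93.0]
ft_force: [-0.7, -0.0, -0.8]
grip_width: 0.18
```

>>> {"op": "arm_command", "data": {
  "targets": [
    {"x":0,"y":0,"z":0,"wx":0,"wy":0,"wz":0.04,"gripper":0},
    {"x":0,"y":0,"z":0,"wx":0,"wy":0,"wz":0.04,"gripper":0},
    {"x":0,"y":0,"z":0,"wx":0,"wy":0,"wz":0.04,"gripper":0},
    {"x":0,"y":0,"z":0,"wx":0,"wy":0,"wz":0.04,"gripper":0},
    {"x":0,"y":0,"z":0,"wx":0,"wy":0,"wz":0,"gripper":0}
  ]
}}

```text
t: 21.2
eef_pos: [0.5601, 0.1589, 0.058]
eef_rot: [-179.9, 0.3, -122.6]
ft_force: [0.1, 0.5, -0.8]
grip_width: 0.18
```

```bash
python3 -c "
from h import *
rel(.5597,.158,.054,-173,lin=.06); print(manip.state()['moment'])"
```

```text
from [0.5601 0.1589 0.058 ] [-179.9     0.26 -122.58] F [ 0.1  0.5 -0.8] j6 -64.3 t 21.2 rows 6
{'x': 0.001, 'y': -0.0, 'z': 0.004, 'wx': 0.0, 'wy': 0.0, 'wz': 0.047}
{'x': 0.001, 'y': -0.0, 'z': 0.004, 'wx': 0.0, 'wy': 0.0, 'wz': 0.047}
{'x': 0.001, 'y': -0.0, 'z': 0.004, 'wx': 0.0, 'wy': 0.0, 'wz': 0.047}
{'x': 0.001, 'y': -0.001, 'z': 0.004, 'wx': 0.0, 'wy': 0.0, 'wz': 0.047}
{'x': 0.001, 'y': -0.001, 'z': 0.004, 'wx': 0.0, 'wy': 0.0, 'wz': 0.047}
{'x': 0.001, 'y': -0.001, 'z': 0.004, 'wx': 0.0, 'wy': 0.0, 'wz': 0.047}
[0.20053852 0.32431506 0.00912809]
```

>>> {"op": "arm_command", "data": {
  "targets": [
    {"x":0,"y":0,"z":0,"wx":0,"wy":0,"wz":0.045,"gripper":0},
    {"x":0,"y":0,"z":0,"wx":0,"wy":0,"wz":0.045,"gripper":0},
    {"x":0,"y":0,"z":0,"wx":0,"wy":0,"wz":0.045,"gripper":0},
    {"x":0,"y":0,"z":0,"wx":0,"wy":0,"wz":0.045,"gripper":0}
  ]
}}

```text
t: 21.7
eef_pos: [0.5604, 0.1586, 0.0581]
eef_rot: [180.0, 0.3, -155.4]
ft_force: [-0.0, 0.6, -0.8]
grip_width: 0.18
```

```bash
python3 -c "
from h import *
rel(.5597,.158,.054,-173,lin=.06); print(manip.state()['moment'])"
```

```text
from [0.5604 0.1586 0.0581] [ 179.99    0.27 -155.36] F [-0.   0.6 -0.8] j6 -97.1 t 21.7 rows 2
{'x': 0.003, 'y': -0.001, 'z': 0.013, 'wx': 0.0, 'wy': 0.001, 'wz': 0.049}
{'x': 0.003, 'y': -0.001, 'z': 0.013, 'wx': 0.0, 'wy': 0.001, 'wz': 0.049}
[0.01743833 0.15393921 0.12299534]
```

>>> {"op": "arm_command", "data": {
  "targets": [
    {"x":0,"y":0,"z":0,"wx":0,"wy":0,"wz":0.04,"gripper":0},
    {"x":0,"y":0,"z":0,"wx":0,"wy":0,"wz":0.04,"gripper":0},
    {"x":0,"y":0,"z":0,"wx":0,"wy":0,"wz":0.02,"gripper":0}
  ]
}}

```text
t: 22.08
eef_pos: [0.5604, 0.1583, 0.058]
eef_rot: [179.9, 0.2, -173.5]
ft_force: [-0.2, 1.0, 0.2]
grip_width: 0.18
```

```bash
python3 -c "
from h import *
rel(.5597,.158,.054,178,lin=.06); print(manip.state()['moment'])"
```

```text
from [0.5604 0.1583 0.058 ] [ 179.95    0.24 -173.51] F [-0.2  1.   0.2] j6 -115.3 t 22.075 rows 1
{'x': 0.005, 'y': -0.002, 'z': 0.027, 'wx': 0.0, 'wy': 0.001, 'wz': 0.047}
[0.04305802 0.19655483 0.13912228]
```

>>> {"op": "arm_command", "data": {
  "targets": [
    {"x":0,"y":0,"z":0,"wx":0,"wy":0,"wz":0.02,"gripper":0},
    {"x":0,"y":0,"z":0,"wx":0,"wy":0,"wz":0.02,"gripper":0}
  ]
}}

```text
t: 22.32
eef_pos: [0.5606, 0.1583, 0.0581]
eef_rot: [-180.0, 0.2, 179.8]
ft_force: [1.9, 0.8, -2.7]
grip_width: 0.18
```

```bash
python3 -c "
from h import *
rel(.5597,.158,.054,178,lin=.06); print(manip.state()['moment'])"
```

```text
from [0.5606 0.1583 0.0581] [-179.98    0.24  179.81] F [ 1.9  0.8 -2.7] j6 -122.1 t 22.325 rows 1
{'x': 0.006, 'y': -0.002, 'z': 0.027, 'wx': -0.0, 'wy': 0.001, 'wz': 0.01}
[ 0.13968376 -0.81998793  1.24698425]
```

The moment jumped to 1.25 N m after 87° of turn, so the clamp is at its stop. I'll hold, release and rise.

>>> {"op": "arm_command", "data": {
  "targets": [
    {"x":0,"y":0,"z":0,"wx":0,"wy":0,"wz":0,"gripper":0},
    {"x":0,"y":0,"z":0,"wx":0,"wy":0,"wz":0,"gripper":0},
    {"x":0,"y":0,"z":0,"wx":0,"wy":0,"wz":0,"gripper":0.6},
    {"x":0,"y":0,"z":0,"wx":0,"wy":0,"wz":0,"gripper":0.6},
    {"x":0,"y":0,"z":0,"wx":0,"wy":0,"wz":0,"gripper":0.6},
    {"x":0,"y":0,"z":0,"wx":0,"wy":0,"wz":0,"gripper":0.6},
    {"x":0,"y":0,"z":-0.2,"wx":0,"wy":0,"wz":0,"gripper":0.6},
    {"x":0,"y":0,"z":-0.25,"wx":0,"wy":0,"wz":0,"gripper":0.6}
  ],
  "grip_force": 30
}}

```text
t: 23.32
eef_pos: [0.5593, 0.1572, 0.1246]
eef_rot: [-179.8, -0.0, -180.0]
ft_force: [0.3, 0.5, 0.8]
grip_width: 0.594
```

Run:
```python
from h import *
rel(.451,.156,.07,-178.9)
c=cam('wrist'); im=c['img'].astype(int); g=im.mean(2); sat=im.max(2)-im.min(2); cv2.imwrite('pics/w7.png',c['img'][:,:,::-1])
u,v=proj(c,[.42,.156,.044],True); print(u,v)
for t in (110,140): print(rect(c,(g>t)&(sat<30),.044,(int(u)-28,100,int(u)+28,270))[:3])
```

```text
from [0.5593 0.1572 0.1246] [-1.7983e+02 -3.0000e-02 -1.7997e+02] F [0.3 0.5 0.8] j6 -121.8 t 23.325 rows 3
{'x': 0.241, 'y': -0.002, 'z': 0.122, 'wx': -0.0, 'wy': -0.0, 'wz': -0.002}
{'x': 0.241, 'y': -0.001, 'z': 0.121, 'wx': -0.0, 'wy': -0.0, 'wz': -0.002}
{'x': 0.241, 'y': 0.0, 'z': 0.121, 'wx': -0.0, 'wy': -0.0, 'wz': -0.002}
312.91714897793145 33.11674110477799
((0.5226, 0.155), (114.1, 38.1), 0.1)
((0.4992, 0.1552), (67.3, 36.4), -0.0)
```

View pics/w7.png

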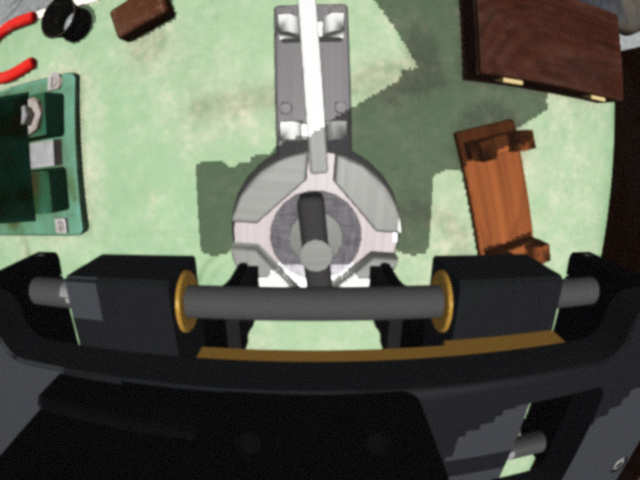

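The bar still lies in the guide and notch from (308,0) to (319,170), skewed about 2–3° as the table took up slack. The wing now points along it, roughly 87° from before. Next I'll fetch the bar.

>>> {"op": "arm_command", "data": {
  "targets": [
    {"x":0.24,"y":0,"z":0,"wx":0,"wy":0,"wz":-0.008,"gripper":0.6},
    {"x":0.24,"y":0,"z":0.05,"wx":0,"wy":0,"wz":-0.008,"gripper":0.6},
    {"x":0.23,"y":0,"z":0.2,"wx":0,"wy":0,"wz":0,"gripper":0.6},
    {"x":0,"y":0,"z":0.1,"wx":0,"wy":0,"wz":0,"gripper":0.6},
    {"x":0,"y":0,"z":0,"wx":0,"wy":0,"wz":0,"gripper":0.6}
  ]
}}

```text
t: 24.0
eef_pos: [0.4556, 0.1565, 0.0785]
eef_rot: [179.7, 1.0, -176.9]
ft_force: [-0.7, 0.2, 0.8]
grip_width: 0.603
```

```bash
python3 -c "
from h import *
rel(.451,.1565,.021,-177)"
```

```text
from [0.4556 0.1565 0.0785] [ 179.72    0.98 -176.94] F [-0.7  0.2  0.8] j6 -125.9 t 24.0 rows 2
{'x': 0.019, 'y': -0.0, 'z': 0.191, 'wx': 0.001, 'wy': 0.003, 'wz': 0.0}
{'x': 0.017, 'y': 0.0, 'z': 0.191, 'wx': 0.001, 'wy': 0.003, 'wz': 0.0}
```

>>> {"op": "arm_command", "data": {
  "targets": [
    {"x":0.03,"y":0,"z":0.1,"wx":0.001,"wy":0.005,"wz":0,"gripper":0.6},
    {"x":0.01,"y":-0.005,"z":0.11,"wx":0,"wy":0,"wz":0,"gripper":0.6},
    {"x":0.01,"y":-0.005,"z":0.11,"wx":0,"wy":0,"wz":0,"gripper":0.6},
    {"x":0,"y":0,"z":0,"wx":0,"wy":0,"wz":0,"gripper":0.6}
  ]
}}

```text
t: 24.5
eef_pos: [0.4503, 0.1558, 0.0289]
eef_rot: [179.8, 0.1, -177.0]
ft_force: [0.7, 0.2, -0.3]
grip_width: 0.6
```

```bash
python3 -c "
from h import *
rel(.451,.1565,.021,-177)"
```

```text
from [0.4503 0.1558 0.0289] [ 1.7980e+02  1.3000e-01 -1.7702e+02] F [ 0.7  0.2 -0.3] j6 -125.5 t 24.5 rows 1
{'x': -0.005, 'y': 0.004, 'z': 0.053, 'wx': 0.001, 'wy': 0.001, 'wz': -0.0}
```

>>> {"op": "arm_command", "data": {
  "targets": [
    {"x":0,"y":0.005,"z":0.055,"wx":0.001,"wy":0,"wz":0,"gripper":0},
    {"x":0,"y":0,"z":0,"wx":0,"wy":0,"wz":0,"gripper":0},
    {"x":0,"y":0,"z":0,"wx":0,"wy":0,"wz":0,"gripper":0},
    {"x":0,"y":0,"z":0,"wx":0,"wy":0,"wz":0,"gripper":0},
    {"x":0,"y":0,"z":0,"wx":0,"wy":0,"wz":0,"gripper":0},
    {"x":0,"y":0,"z":0,"wx":0,"wy":0,"wz":0,"gripper":0},
    {"x":0,"y":0,"z":0,"wx":0,"wy":0,"wz":0,"gripper":0},
    {"x":0,"y":0,"z":0,"wx":0,"wy":0,"wz":0,"gripper":0}
  ]
}}

```text
t: 25.5
eef_pos: [0.4516, 0.157, 0.0215]
eef_rot: [179.9, 0.3, -177.1]
ft_force: [0.4, -1.0, -0.7]
grip_width: 0.136
```

>>> {"op": "arm_command", "data": {
  "targets": [
    {"x":0,"y":0,"z":0,"wx":0,"wy":0,"wz":0,"gripper":0},
    {"x":0,"y":0,"z":-0.08,"wx":0,"wy":0,"wz":0,"gripper":0},
    {"x":0,"y":0,"z":-0.1,"wx":0,"wy":0,"wz":0,"gripper":0}
  ]
}}

```text
t: 25.88
eef_pos: [0.4504, 0.1565, 0.0486]
eef_rot: [-180.0, 0.1, -177.1]
ft_force: [-0.3, 1.0, -2.4]
grip_width: 0.138
```

>>> {"op": "arm_command", "data": {
  "targets": [
    {"x":0,"y":0,"z":-0.25,"wx":0,"wy":0,"wz":0,"gripper":0},
    {"x":0,"y":0,"z":-0.2,"wx":0,"wy":0,"wz":0,"gripper":0},
    {"x":0,"y":0,"z":0,"wx":0,"wy":0,"wz":0,"gripper":0}
  ]
}}

```text
t: 26.25
eef_pos: [0.4505, 0.1571, 0.1206]
eef_rot: [179.9, 0.2, -177.0]
ft_force: [0.0, 0.2, -2.7]
grip_width: 0.135
```

Run:
```python
from h import *; import pickle
rel(.5338,.3105,.11,-163.7)
c=cam('wrist'); pickle.dump(c,open('w8.pkl','wb'))
im=c['img'].astype(int); g=im.mean(2); sat=im.max(2)-im.min(2); s=manip.state(); p=s['eef_pos']
z=p[2]+.024; u,v=proj(c,[p[0]-.03,p[1],z],True); print(u,v)
for t in (130,170): b=rect(c,(g>t)&(sat<30),z,(int(u)-45,60,int(u)+45,285)); print(b[:3],b[4][:,0].min(0),b[4][:,0].max(0),'near x',b[3][:,0].min()-p[0])
c=pickle.load(open('w5.pkl','rb')); im=c['img'].astype(int); g=im.mean(2); sat=im.max(2)-im.min(2)
b=rect(c,(g>130)&(sat<30),.0687+.024,(270,60,360,285)); print('w5',b[:3],b[4][:,0].min(0),b[4][:,0].max(0),'near x',b[3][:,0].min()-.4523)
```

```text
from [0.4505 0.1571 0.1206] [ 179.89    0.23 -177.03] F [ 0.   0.2 -2.7] j6 -125.9 t 26.25 rows 4
{'x': -0.152, 'y': 0.248, 'z': 0.019, 'wx': 0.0, 'wy': 0.0, 'wz': -0.019}
{'x': -0.166, 'y': 0.239, 'z': 0.018, 'wx': 0.0, 'wy': 0.0, 'wz': -0.019}
{'x': -0.18, 'y': 0.229, 'z': 0.018, 'wx': 0.0, 'wy': 0.0, 'wz': -0.019}
{'x': -0.193, 'y': 0.218, 'z': 0.018, 'wx': 0.0, 'wy': 0.0, 'wz': -0.019}
317.42922516033104 232.74207148431634
((0.4116, 0.158), (58.3, 17.4), 2.6) [300 136] [346 284] near x -0.06666722997150859
((0.4119, 0.1549), (57.9, 9.6), 3.3) [301 137] [327 284] near x -0.0663286159845396
w5 ((0.414, 0.1602), (56.3, 20.6), 0.9) [299 140] [354 284] near x -0.066452086
```

The bar is held and sits in the grip as before (near end 66.5 mm from the TCP both times). I'll carry it back.

>>> {"op": "arm_command", "data": {
  "targets": [
    {"x":-0.15,"y":0.25,"z":0,"wx":0,"wy":0,"wz":-0.019,"gripper":0},
    {"x":-0.165,"y":0.24,"z":0,"wx":0,"wy":0,"wz":-0.019,"gripper":0},
    {"x":-0.18,"y":0.23,"z":0,"wx":0,"wy":0,"wz":-0.019,"gripper":0},
    {"x":-0.19,"y":0.22,"z":0,"wx":0,"wy":0,"wz":-0.019,"gripper":0},
    {"x":0,"y":0,"z":0,"wx":0,"wy":0,"wz":0,"gripper":0}
  ]
}}

```text
t: 26.92
eef_pos: [0.5285, 0.3119, 0.1102]
eef_rot: [-179.8, -0.8, -163.1]
ft_force: [-0.0, -0.9, -2.1]
grip_width: 0.14
```

```bash
python3 -c "
from h import *
rel(.5338,.3105,.06,-163.7,lin=.03)"
```

```text
from [0.5285 0.3119 0.1102] [-179.77   -0.78 -163.09] F [-0.  -0.9 -2.1] j6 -118.5 t 26.925 rows 2
{'x': -0.018, 'y': -0.009, 'z': 0.167, 'wx': -0.001, 'wy': -0.002, 'wz': 0.002}
{'x': -0.017, 'y': -0.009, 'z': 0.167, 'wx': -0.001, 'wy': -0.002, 'wz': 0.002}
```

>>> {"op": "arm_command", "data": {
  "targets": [
    {"x":-0.018,"y":-0.01,"z":0.17,"wx":-0.001,"wy":-0.002,"wz":0.002,"gripper":0},
    {"x":-0.016,"y":-0.01,"z":0.17,"wx":-0.001,"wy":-0.002,"wz":0.002,"gripper":0},
    {"x":0,"y":0,"z":0,"wx":0,"wy":0,"wz":0,"gripper":0}
  ]
}}

```text
t: 27.3
eef_pos: [0.5301, 0.307, 0.0533]
eef_rot: [-179.9, -0.6, -163.9]
ft_force: [-0.2, -0.6, -1.3]
grip_width: 0.137
```

```bash
python3 -c "
from h import *
rel(.5338,.3105,.038,-163.7,lin=.03)"
```

```text
from [0.5301 0.307  0.0533] [-179.91   -0.62 -163.95] F [-0.2 -0.6 -1.3] j6 -118.8 t 27.3 rows 1
{'x': -0.031, 'y': 0.016, 'z': 0.101, 'wx': -0.0, 'wy': -0.003, 'wz': -0.001}
```

>>> {"op": "arm_command", "data": {
  "targets": [
    {"x":-0.03,"y":0.016,"z":0.1,"wx":0,"wy":-0.003,"wz":-0.001,"gripper":0},
    {"x":0,"y":0,"z":0,"wx":0,"wy":0,"wz":0,"gripper":0}
  ]
}}

```text
t: 27.55
eef_pos: [0.5331, 0.3094, 0.0385]
eef_rot: [-179.9, -0.1, -163.8]
ft_force: [0.4, 0.3, -2.0]
grip_width: 0.136
```

```bash
python3 -c "
from h import *
rel(.5338,.3105,.017,-163.7,lin=.03)"
```

```text
from [0.5331 0.3094 0.0385] [-1.7986e+02 -1.4000e-01 -1.6379e+02] F [ 0.4  0.3 -2. ] j6 -119.0 t 27.55 rows 1
{'x': -0.007, 'y': 0.006, 'z': 0.143, 'wx': -0.001, 'wy': -0.001, 'wz': -0.001}
```

>>> {"op": "arm_command", "data": {
  "targets": [
    {"x":-0.007,"y":0.006,"z":0.06,"wx":0,"wy":0,"wz":0,"gripper":0},
    {"x":0,"y":0,"z":0.05,"wx":0,"wy":0,"wz":0,"gripper":0},
    {"x":0,"y":0,"z":0.025,"wx":0,"wy":0,"wz":0,"gripper":0},
    {"x":0,"y":0,"z":0,"wx":0,"wy":0,"wz":0,"gripper":0}
  ]
}}

```text
t: 28.05
eef_pos: [0.5347, 0.311, 0.0195]
eef_rot: [-179.9, 0.0, -163.8]
ft_force: [-0.3, -0.7, -0.5]
grip_width: 0.135
```

```bash
python3 -c "
from h import *
rel(.5338,.3105,.0163,-163.7,lin=.03)"
```

```text
from [0.5347 0.311  0.0195] [-1.7993e+02  3.0000e-02 -1.6378e+02] F [-0.3 -0.7 -0.5] j6 -119.1 t 28.05 rows 1
{'x': 0.007, 'y': -0.002, 'z': 0.021, 'wx': -0.0, 'wy': 0.0, 'wz': -0.0}
```

>>> {"op": "arm_command", "data": {
  "targets": [
    {"x":0,"y":0,"z":0.025,"wx":0,"wy":0,"wz":0,"gripper":0},
    {"x":0,"y":0,"z":0,"wx":0,"wy":0,"wz":0,"gripper":0},
    {"x":0,"y":0,"z":0,"wx":0,"wy":0,"wz":0,"gripper":0.6},
    {"x":0,"y":0,"z":0,"wx":0,"wy":0,"wz":0,"gripper":0.6},
    {"x":0,"y":0,"z":0,"wx":0,"wy":0,"wz":0,"gripper":0.6},
    {"x":0,"y":0,"z":0,"wx":0,"wy":0,"wz":0,"gripper":0.6},
    {"x":0,"y":0,"z":-0.1,"wx":0,"wy":0,"wz":0,"gripper":0.6},
    {"x":0,"y":0,"z":-0.2,"wx":0,"wy":0,"wz":0,"gripper":0.6}
  ]
}}

```text
t: 29.05
eef_pos: [0.5349, 0.311, 0.0631]
eef_rot: [-179.8, -0.0, -163.7]
ft_force: [-0.4, 0.7, 0.3]
grip_width: 0.589
```

>>> {"op": "arm_command", "data": {
  "targets": [
    {"x":0,"y":0,"z":-0.35,"wx":0,"wy":0,"wz":0,"gripper":0.6},
    {"x":-0.1,"y":0,"z":-0.3,"wx":0,"wy":0,"wz":0,"gripper":0.6},
    {"x":-0.15,"y":0,"z":-0.3,"wx":0,"wy":0,"wz":0,"gripper":0.6},
    {"x":-0.15,"y":0,"z":-0.2,"wx":0,"wy":0,"wz":0,"gripper":0.6},
    {"x":-0.1,"y":0,"z":0,"wx":0,"wy":0,"wz":0,"gripper":0.6},
    {"x":0,"y":0,"z":0,"wx":0,"wy":0,"wz":0,"gripper":0.6}
  ]
}}

```text
t: 29.8
eef_pos: [0.609, 0.3329, 0.253]
eef_rot: [179.9, 0.7, -163.7]
ft_force: [-0.5, -0.2, -0.7]
grip_width: 0.597
```

Run:
```python
from h import *
c=cam('wrist','w9.png'); im=c['img'].astype(int); g=im.mean(2); sat=im.max(2)-im.min(2)
print(manip.state()['eef_pos'],manip.state()['t']); u,v=proj(c,[.532,.3097,.04],True); print(u,v)
B=(int(u)-90,int(v)-90,int(u)+90,int(min(v+90,286)))
hsv=cv2.cvtColor(c['img'],cv2.COLOR_RGB2HSV); w=(hsv[...,0]<15)&(hsv[...,1]>110)&(hsv[...,2]>40)
bar=(g>150)&(sat<30)
for t in (130,150,170): print('bar',rect(c,(g>t)&(sat<30),.040,B)[:3])
m=cv2.morphologyEx((w|bar).astype(np.uint8),cv2.MORPH_CLOSE,np.ones((5,5)))
print('board+bar',rect(c,m,.01,B)[:3]); 
m2=cv2.morphologyEx(m,cv2.MORPH_OPEN,np.ones((25,25))); print('board',rect(c,m2,.01,B)[:3])
c=cam('top'); d=cam('top'); 
import cv2 as k
o=k.imread('pics/top1.png')[:,:,::-1].astype(int); dd=np.abs(o-c['img'].astype(int)).max(2)
for n,(x,y) in dict(can=(233,194),bottle=(272,190),wax=(370,341),loupe=(404,348),tape=(337,181)).items(): print(n,np.percentile(dd[y-12:y+13,x-12:x+13],[50,95]))
```

```text
[0.6088003  0.33280507 0.25354259] 29.85
313.1083977541064 125.46478660314082
bar ((0.5318, 0.3111), (128.3, 14.9), 16.4)
bar ((0.5313, 0.311), (127.3, 14.9), 16.4)
bar ((0.501, 0.3025), (64.5, 13.9), 16.4)
board+bar ((0.5287, 0.3159), (137.5, 65.5), 16.3)
board ((0.5337, 0.3107), (119.9, 52.9), 16.6)
can [ 85. 136.]
bottle [11. 92.]
wax [ 9. 12.]
loupe [11. 12.]
tape [11. 12.]
```

The bar's middle is within about 2 mm of the board's centre and parallel to it, so I'm handing in.

```bash
python3 -c "
from h import *
print(manip.sign_off())"
```

```text
the job is handed in; nothing more can be done
None
```

The clamp is tightened, the bar is back in its wooden rest, and I handed the job in at about 30 s of the 72 s allowed; no verdict was reported.

**What I did:**
- I turned the table about 47° anticlockwise by the wing. A wrist picture showed it 2.5° too far, so I turned it back and checked that a notch lined up with the guide.
- I laid the bar in the guide with its end in that notch.
- I turned the clamp clockwise about 87°, including the slack, until the moment jumped from 0.14 to 1.25 N m at the stop.
- I lifted the bar out and laid it back in its rest.

**Last checks:**
- **Bar in the rest:** its middle was about 2 mm from the rest's centre, with the direction agreeing within 0.3°. Its height was judged only from its apparent length, about 127 mm for a 130 mm bar.
- **Bystanders:** the wax, loupe and tape look unchanged in the top view. That check could not confirm the oil can (large difference) or the bottle (partial difference). I put both down to the arm standing in the view. The arm stayed clear of both, going by my position estimates.
- **Clamp:** I did not measure its angle again after letting go of the wing. I judged it tight from the moment jump and the turn made. While tightening, the bar skewed about 2–3° in the guide, within the 4.6° limit.

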